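# Make up two practical kits at the chemistry bench

## Task

Make up the two student kits. Titration kit, on the oblong steel tray: the clamp boss in the wide compartment and the dropper bottle in the narrow one; heating kit, on the round tray: the amber jar in the wide compartment and the crucible in the narrow one. The amber jar stands in the wooden stall behind the large bottle: lift the large bottle out of the stall first, fetch the jar, and put the bottle back on its dark round mark at the stall's front; stand everything upright, tip nothing over, and leave the beaker and the flask where they are.

Things in the scene. Friction and masses are not known exactly. Their poses are not given: they have to be found in the camera images.
- oblong_tray: Fixed oblong stainless steel tray, 102 (x) by 170 (y) mm, floor 4 mm thick, rim and divider 16 mm high (tops at z = 16). Origin: centre of its underside, on the bench. Across its own y it has two compartments, each 92 mm long in x: the wide one from y = -80 to +12 (centre y = -34), the narrow one from y = +16 to +80 (centre y = +48).
- round_tray: Fixed round white plastic tray, 178 mm across outside, 168 inside, floor 4 mm thick, rim and divider 16 mm high. Origin: centre of its underside, on the bench. A straight divider along its own x at y = -16 to -12 leaves the narrow compartment on the -y side (widest from y = -84 to -16; its middle about x = 0, y = -46) and the wide one on the +y side (y = -12 to +84; middle about x = 0, y = +34).
- stall: Fixed wooden stall: floor 6 mm thick, two side walls 65 mm high along its own x, 72 mm apart inside, from x = -80 to +90; open above and at the front (-x), a 14 mm lip at the back. Origin: on the bench under the middle line. A dark round mark, 54 mm across, at x = -44, y = 0 is the large bottle's place; the jar starts at x = +8, close behind it. Finger room by the jar is along x only.
- bottle_c (a point): Large white reagent bottle, loose, upright, at first at the front of the stall: round, body 50 mm across, 125 mm tall, with a flat black cap 34 mm across that makes up the top 28 mm. This point is at its centre, half-way up (62.5 mm above its underside); the cap's middle is 48 mm above this point. Take it by the cap, above the stall's walls. z axis up the bottle. About 0.18 kg.
- jar_c (a point): Small amber jar with black lid, loose, upright, in the stall behind the large bottle: plain cylinder 44 mm across and 60 mm tall, lid as wide as the body. This point is its centre, half-way up. z axis up. About 0.12 kg.
- dropper_c (a point): White dropper bottle with a thin red pointed tip, loose, upright on the open bench: round body 44 mm across up to 68 mm, then a shoulder and tip, 100 mm tall in all. This point is on its axis, half-way up (50 mm above its underside). z axis up. About 0.09 kg.
- crucible_c (a point): White porcelain crucible with its lid fixed on, loose, upright on the bench: 30 mm across at the foot, widening to 42 mm from 26 mm upwards, lid top at 54 mm, a 12 mm knob to 62 mm. This point is on its axis, half-way up (31 mm above its underside). z axis up. About 0.09 kg.
- boss_c (a point): Steel clamp boss, loose, standing on the bench: a block 30 mm in its own x, 36 mm in its y, 50 mm tall, with an 18 mm thumbscrew sticking out 11 mm from its +y face. Grip it across x (30 mm). This point is the block's centre, 25 mm above its underside. About 0.20 kg.
- beaker_c (a point): Bystander, not to be moved: clear glass beaker, open, 60 mm across, 75 mm tall, loose on the bench. This point is its centre, half-way up.
- flask_c (a point): Bystander, not to be moved: green glass conical flask, 66 mm across at the foot, 24 mm at the neck, 98 mm tall, loose on the bench. This point is on its axis, half-way up.

How it is judged (in metres and radians):
On the way, in this order (a step that is already met when the one before it is completed fails the run):
1. the large bottle has been taken out of the stall (horizontal distance between bottle_c and stall above 0.1 m), for 0.2 s.
2. the amber jar stands in the wide compartment of the round tray (y of jar_c in the frame of round_tray between 0.005 and 0.067 m and horizontal distance between jar_c and round_tray below 0.067 m and z of jar_c in the frame of round_tray below 0.039 m and angle between jar_c's own z axis and vertical below 0.12 rad), for 0.2 s.
At the end, for the whole second after the job is handed in: All five stand upright (0.12 rad), released, at rest on the floor of their places: boss wide and dropper narrow in the oblong tray, jar wide and crucible narrow in the round tray, each wholly inside; the large bottle within 15 mm along and 14 mm across of its mark in the stall (all of step 2 and y of dropper_c in the frame of oblong_tray between 0.034 and 0.062 m and x of dropper_c in the frame of oblong_tray between -0.028 and 0.028 m and z of dropper_c in the frame of oblong_tray below 0.059 m and angle between each of dropper_c, boss_c, crucible_c, bottle_c's own z axis and vertical below 0.12 rad and y of boss_c in the frame of oblong_tray between -0.07 and 0.002 m and x of boss_c in the frame of oblong_tray between -0.036 and 0.036 m and z of boss_c in the frame of oblong_tray below 0.034 m and y of crucible_c in the frame of round_tray between -0.072 and -0.028 m and horizontal distance between crucible_c and round_tray below 0.072 m and z of crucible_c in the frame of round_tray below 0.04 m and x of bottle_c in the frame of stall between -0.059 and -0.029 m and y of bottle_c in the frame of stall between -0.014 and 0.014 m and z of bottle_c in the frame of stall below 0.0735 m and linear speed of each of dropper, boss, crucible, jar, bottle below 0.02 m/s); the robot touches nothing.
It fails at once if a kit thing or the large bottle is tipped over (angle between any of bottle_c, jar_c, dropper_c, crucible_c, boss_c's own z axis and vertical above 0.7 rad).
It fails at once if the beaker or the flask is moved more than 25 mm or tipped (distance of any of beaker_c, flask_c from where it was at the start of the episode above 0.025 m or angle between any of beaker_c, flask_c's own z axis and vertical above 0.7 rad).
It also fails if it takes over 134 s, if anything falls off the work surface, if the arm or the gripper's body presses on something with over 40 N, if the wrist force passes 120 N, or if a joint passes its speed limit or range.

## Robot

A 7-joint arm with a two-finger parallel gripper is mounted at the origin on the work surface. World frame = base frame: x ahead of the robot, y to its left, z up, the work surface at z = 0. Lengths are in m, angles in degrees, forces in N, time in s.
With the tool pointing down it reaches from about 0.425 to 0.875 m from the base axis. Payload 4.7 kg.
Tool frame: the origin (TCP) lies at the very end of the fingers, on their centre line; the grasp point (between the pads) lies 19 mm behind it; z points along the fingers, y is the direction in which the jaws open and shut (so a half turn about z gives the same grasp; the last joint's range is limited). The gripper opens to 87 mm and grips with 3 to 60 N. Pads are 19 mm wide; open, the fingers measure 117 mm over their backs; the gripper's body (75 mm by 190 mm) begins 51 mm behind the grasp point.
Start: joints at [75.12, 18.392, -4.016, 83.108, 1.295, 78.541, -3.26], TCP at [0.176, -0.626, 0.223] pointing down, gripper open.
Joint ranges: [-163.93, 163.93], [-17.29, 119.83], [-79.2, 71.16], [3.27, 140.29], [-89.18, 269.18], [5.43, 117.66], [-154.24, 154.24]. Speed limits (degrees/s): [147.25, 147.25, 180, 180, 180, 180, 180].

## Interface

Orientations are given as [roll, pitch, yaw] about the fixed x, y, z axes, in that order (R = Rz(yaw) Ry(pitch) Rx(roll)).
In Python, from cell import monitor, imaging, ticket, spot_in, pinpoint gives the robot as it stands.
- The arm moves only by the tool servo_tool, never from a script. Its argument "targets" is a list of rows, each a list of 5 numbers: the opening in per cent of the stroke, from 0 (shut) to 100 (fully open), then the shift along the tool's x, y, z in m, then the turn about the tool's z in rad. In form: [[grip, dx, dy, dz, turn], ...]. A call has 1 to 5 rows; each row is the pose to reach, as a shift and turn from the pose commanded when the call began, along the tool's axes at that moment; what a row does not reach only later rows make up. A row lasts 1/8 s, in which the tool goes at most 62.5 mm and 10.7 degrees, less where a joint would pass 70% of its speed; a pose out of reach is approached as far as the arm can. A call with a gripper value outside its range is refused whole. The fingers move at their own pace and stop on an object; "grip_force" is the grip in N (left out, the last holds). Time passes only in rows, so rows that repeat a pose let the fingers close. It gives the time, the measured TCP pose, the force and the opening at its end, in the units of the state.
- monitor.get_obs(): the state, without advancing time (a new reading comes with each control period).
- imaging.read_camera(name): name is "scene" or "side" or "wrist"; returns a dict with "frame" (420x560x3 uint8, blue, green, red), "depth" (420x560 float32, m along the optical axis (not along the pixel's ray), 0 where there is no reading), "K" (3x3 intrinsics, pixels), "k1" (the pictures are not rectified: a ray, as slopes to the right and down, at radius r is drawn at 1 + k1 r^2 times it, then the intrinsics apply), "world_from_camera" (4x4, takes a point from camera to world coordinates). Camera axes: x right, y down, z forward; pixel columns grow to the right and rows downward; lengths in m; the calibration is good to about 2 mm. A picture is of the moment at which its call begins.
- ticket.sign_off(): hands the job in, once; it reports no verdict.
Trained networks look in the newest picture that a camera, given by its name, has taken for a name from the list of things; names that differ only in an ending like _2 or _b are one class to them, and where a whole thing is asked for, a point or a joint stands for the part that bears it (a point fixed in the world has none). Each returns a list of dicts, best first, with "confidence" (0 to 1); they miss things now and then, are a little off and sometimes report something else, mostly with a low value. They report only what shows in the picture. A call takes as long as a camera call.
- spot_in(camera, label): "at" ([column, row] in pixels, amid what is visible of it).
- pinpoint(camera, label): "at" ([column, row] in pixels: a listed point, or the origin of a listed thing).
The state is a dict: "time_s": time; "qpos": joint angles; "joint_velocities": joint speeds; "effort": joint torques, N m; "tool_pos": TCP position; "tool_rot": TCP orientation; "force": force on the tool from outside, world axes, zero at the start; "wrist_torque": the same for the moment, N m; "grip_width": finger opening in m.
Only numpy, scipy, OpenCV 4.12 (cv2) and the standard library are available. Lean on these libraries where they do the work, as an engineer would, in place of code of your own. Each camera call takes 0.05 s, during which the arm holds its last target.

## Working session

There is one attempt and no reset: what is moved stays moved. The work goes in short steps, Python scripts to look and compute and a tool call to move; the robot and the scene stay as the last step left them, time stands still between calls to the robot, and variables do not carry over. Pictures are saved under pics/ and viewed, and the job is handed in when it is done.

Besides the shell and the picture viewer there is one more tool, called by a JSON object that holds its "method" and its "body". servo_tool: Moves the arm, as the interface text tells. Its arguments: {"type":"object","properties":{"targets":{"type":"array","items":{"type":"array","items":{"type":"number"}}},"grip_force":{"type":"number"}},"required":["targets"]}

```bash
ls; mkdir -p pics; cat > h.py <<'E'
import numpy as np, cv2
from cell import monitor, imaging, ticket, spot_in, pinpoint
def take(n,name=None):
    c=imaging.read_camera(n)
    if name: cv2.imwrite(f'pics/{name}.png',c['frame'])
    return c
def ray(c,uv):
    K=np.array(c['K']);k=c['k1']
    d=np.array([(uv[0]-K[0,2])/K[0,0],(uv[1]-K[1,2])/K[1,1]]);s=d.copy()
    for _ in range(20): s=d/(1+k*(s@s))
    T=np.array(c['world_from_camera'])
    return T[:3,3],T[:3,:3]@np.array([s[0],s[1],1.])
def at_z(c,uv,z):
    o,d=ray(c,uv); return o+d*(z-o[2])/d[2]
def at_d(c,uv):
    o,d=ray(c,uv); return o+d*c['depth'][int(round(uv[1])),int(round(uv[0]))]
def cloud(c):
    h,w=c['depth'].shape;K=np.array(c['K']);k=c['k1']
    u,v=np.meshgrid(np.arange(w),np.arange(h))
    d=np.stack([(u-K[0,2])/K[0,0],(v-K[1,2])/K[1,1]],-1);s=d.copy()
    for _ in range(20): s=d/(1+k*(s**2).sum(-1,keepdims=True))
    p=np.concatenate([s,np.ones((h,w,1))],-1)*c['depth'][...,None]
    T=np.array(c['world_from_camera']); P=p@T[:3,:3].T+T[:3,3]
    P[c['depth']<=0]=np.nan
    return P
E
python3 - <<'E'
from h import *
np.set_printoptions(precision=4,suppress=True)
print(monitor.get_obs())
Z=dict(oblong_tray=0,round_tray=0,stall=0,bottle_c=.0685,jar_c=.036,dropper_c=.05,crucible_c=.031,boss_c=.025,beaker_c=.0375,flask_c=.049)
for n in['scene','side','wrist']:
    c=take(n,n+'0'); print(n,c['world_from_camera'],c['K'],c['k1'])
    for l,z in Z.items():
        r=pinpoint(n,l)[:2]
        for q in r: print(l,np.round(q['at'],1),round(q['confidence'],2),at_z(c,q['at'],z))
E
```

```text
pics
{'time_s': 0.0, 'qpos': array([75.1225, 18.4394, -4.0164, 83.1767,  1.2959, 78.5395, -3.2602]), 'joint_velocities': array([ 0.0161, -0.0121, -0.0115,  0.0795,  0.0207,  0.0013, -0.0673]), 'effort': array([  0.0012, -49.1285,  -0.4036, -31.2524,  -0.0642,   0.0436,
         0.0002]), 'tool_pos': array([ 0.1755, -0.6253,  0.2214]), 'tool_rot': array([-179.8897,    0.0064,   15.6882]), 'force': array([ 0.9005, -0.499 , -0.3035]), 'wrist_torque': array([ 0.0208, -0.0249, -0.0141]), 'grip_width': 0.08676610339127752}
scene [[-0.7812  0.4058 -0.4744  0.9101]
 [ 0.624   0.4881 -0.6102  0.5153]
 [-0.016  -0.7727 -0.6346  0.6016]
 [ 0.      0.      0.      1.    ]] [[381.9424   0.     285.8083]
 [  0.     381.9424 206.9466]
 [  0.       0.       1.    ]] -0.04910353752870426
oblong_tray [252.4 249.7] 0.81 [0.6087 0.0053 0.    ]
oblong_tray [309.1 205.2] 0.72 [ 0.4114 -0.0315  0.    ]
round_tray [203.6 181.9] 0.67 [ 0.5654 -0.2902  0.    ]
stall [374.1 321.7] 0.69 [0.5421 0.2965 0.    ]
bottle_c [390.6 286.4] 0.68 [0.5072 0.2917 0.0685]
jar_c [369.3 308.6] 0.92 [0.5503 0.2862 0.036 ]
jar_
[... 748 characters left out ...]
5] 0.74 [ 0.4728 -0.0672  0.    ]
stall [216.3 316. ] 0.98 [0.5508 0.289  0.    ]
bottle_c [235.  294.3] 0.86 [0.5039 0.2917 0.0685]
jar_c [211.8 302.6] 0.75 [0.5542 0.2936 0.036 ]
dropper_c [311.1 229.5] 0.92 [0.4543 0.0065 0.05  ]
crucible_c [298.9 280.6] 0.61 [0.4251 0.1679 0.031 ]
boss_c [309.5 325. ] 0.77 [0.3649 0.2783 0.025 ]
beaker_c [345.4 202.9] 0.72 [ 0.4205 -0.1577  0.0375]
flask_c [379.  180.3] 0.85 [ 0.3644 -0.2842  0.049 ]
wrist [[ 0.2696 -0.9217 -0.279   0.2523]
 [-0.963  -0.2582 -0.0776 -0.604 ]
 [-0.0005  0.2896 -0.9572  0.3852]
 [ 0.      0.      0.      1.    ]] [[321.3132   0.     275.599 ]
 [  0.     321.3132 208.3758]
 [  0.       0.       1.    ]] 0.003359445222729218
```

View pics/scene0.png

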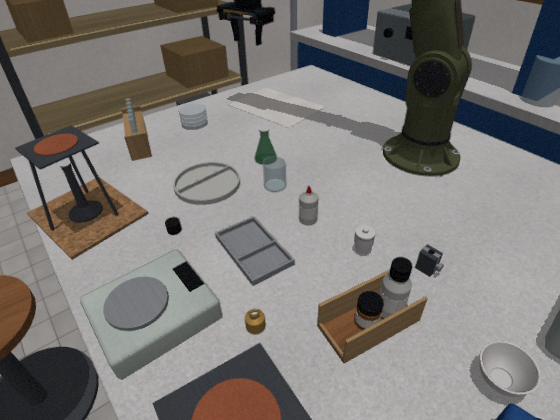

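View pics/side0.png

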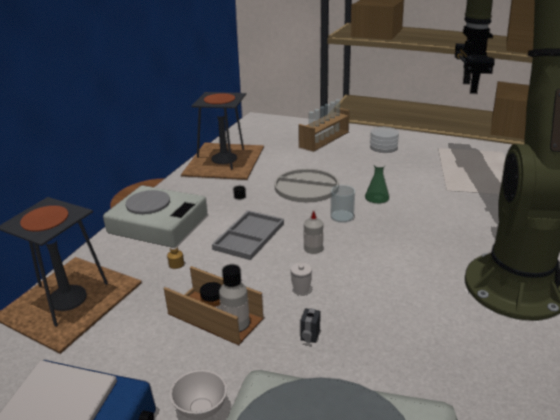

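```bash
python3 - <<'E'
from h import *
np.set_printoptions(precision=4,suppress=True)
for n in['scene','side']:
    c=take(n);P=cloud(c);np.save(n+'P.npy',P);np.save(n+'F.npy',c['frame'])
    # height-based checks: circles fits at given heights
    for l,x,y,r,z0,z1 in [('bottlecap',.505,.2917,.04,.127,.14),('jarlid',.553,.289,.04,.06,.075),('dropper',.453,.006,.045,.02,.065),('crucible',.42,.16,.045,.045,.06),('boss',.367,.279,.04,.045,.06),('beaker',.42,-.15,.05,.02,.08),('flask',.365,-.287,.05,.0,.1)]:
        m=(np.hypot(P[...,0]-x,P[...,1]-y)<r)&(P[...,2]>z0)&(P[...,2]<z1)
        q=P[m]; print(n,l,len(q),q.min(0) if len(q) else '',q.max(0) if len(q) else '',q.mean(0) if len(q) else '')
E
```

```text
scene bottlecap 257 [0.4864 0.2824 0.1271] [0.5196 0.3156 0.1324] [0.5037 0.2995 0.1301]
scene jarlid 626 [0.5175 0.2493 0.0601] [0.577  0.3287 0.075 ] [0.5506 0.2876 0.065 ]
scene dropper 284 [ 0.433  -0.0039  0.0201] [0.4721 0.0286 0.0648] [0.4597 0.0178 0.0429]
scene crucible 251 [0.403  0.1367 0.0454] [0.4447 0.1781 0.0599] [0.4271 0.1592 0.0529]
scene boss 226 [0.3481 0.2601 0.045 ] [0.38   0.297  0.0527] [0.3648 0.2793 0.0491]
scene beaker 633 [ 0.3952 -0.1849  0.0201] [ 0.457  -0.1228  0.0776] [ 0.4306 -0.1475  0.0532]
scene flask 441 [ 0.3212 -0.334   0.0001] [ 0.4136 -0.25    0.0975] [ 0.3778 -0.2692  0.0401]
side bottlecap 178 [0.4881 0.2822 0.1271] [0.5208 0.3165 0.1336] [0.5033 0.3002 0.1302]
side jarlid 327 [0.5226 0.2501 0.06  ] [0.5787 0.3279 0.0743] [0.5555 0.2893 0.0646]
side dropper 341 [0.4275 0.0014 0.0201] [0.4716 0.03   0.0646] [0.4461 0.0208 0.0424]
side crucible 260 [0.4049 0.1339 0.045 ] [0.446  0.1788 0.059 ] [0.4237 0.1614 0.0525]
side boss 255 [0.3481 0.2584 0.045 ] [0.3803 0.2988 0.0527] [0.3636 0.2804 0.0487]
side beaker 684 [ 0.3971 -0.1866  0.0206] [ 0.4574 -0.1203  0.0782] [ 0.4257 -0.1434  0.0526]
side flask 649 [ 0.3181 -0.3231  0.    ] [ 0.4076 -0.2373  0.0996] [ 0.363  -0.2631  0.0354]
```

The scene picture shows the stall at (370,310) with bottle and jar, the boss at (429,260), crucible at (364,240), dropper at (308,207), oblong tray at (254,248), round tray at (207,183), beaker at (275,175) and flask at (264,147). The side view agrees. Next I fit exact poses with a top-down raster.

```bash
python3 - <<'E'
from h import *
S=1000 # px per m
W,H=500,800  # x .3-.8 -> cols ; y -.4..+.4 
def ras(n):
    P=np.load(n+'P.npy').reshape(-1,3);F=np.load(n+'F.npy').reshape(-1,3)
    m=~np.isnan(P[:,0])&(P[:,2]>-.01)&(P[:,2]<.16);P=P[m];F=F[m]
    o=np.argsort(P[:,2]);P=P[o];F=F[o]
    img=np.zeros((800,500,3),np.uint8);hz=np.zeros((800,500,3),np.uint8)
    for dx in(0,1,2):
      for dy in (0,1,2):
        u=((P[:,0]-.3)*S).astype(int)+dx-1;v=((.4-P[:,1])*S).astype(int)+dy-1
        k=(u>=0)&(u<500)&(v>=0)&(v<800)
        img[v[k],u[k]]=F[k]
        h=np.clip(P[k,2]*1000*3+20,0,255).astype(np.uint8)
        hz[v[k],u[k]]=cv2.applyColorMap(h[:,None],cv2.COLORMAP_JET)[:,0]
    return cv2.resize(np.hstack([img,hz]),(750,600))
for n in('scene','side'): cv2.imwrite(f'pics/top_{n}.png',ras(n))
E
```

```text
(no output)
```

View pics/top_scene.png

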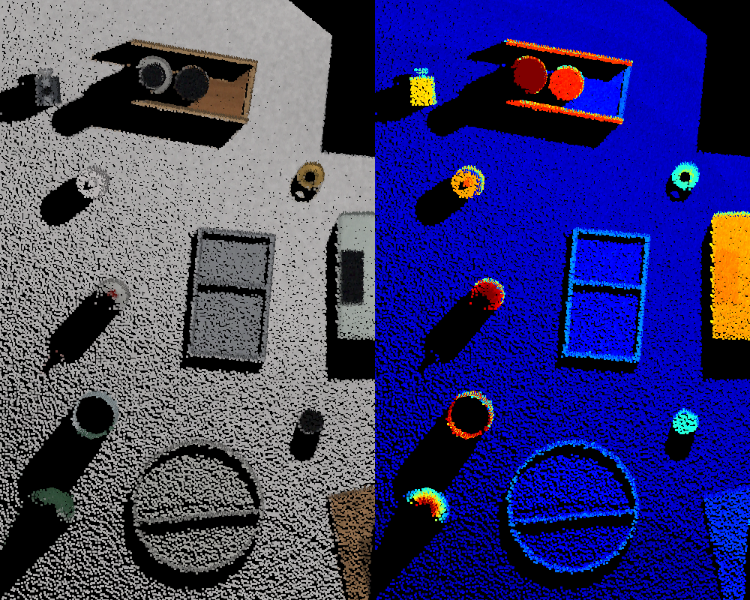

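View pics/top_side.png

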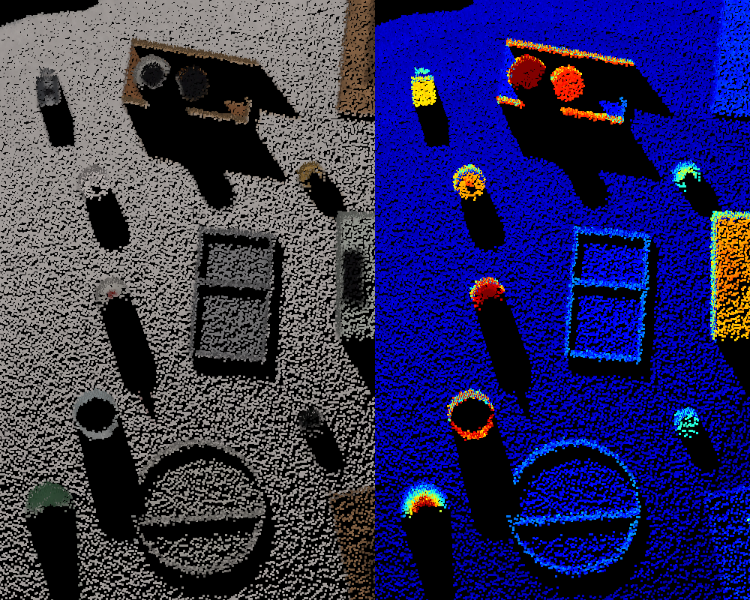

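The top-down rasters show the round tray with its divider on the -y side (narrow compartment towards -y), the oblong tray with its narrow half at +y, the stall turned about -10° with its open front towards -x, and the boss thumbscrew at +y. Now the numeric fits.

```bash
cat > fit.py <<'E'
from h import *
from scipy.optimize import least_squares
np.set_printoptions(precision=4,suppress=True)
def circ(q,r,x0):
    f=lambda p:np.hypot(q[:,0]-p[0],q[:,1]-p[1])-r
    s=least_squares(f,x0,loss='soft_l1',f_scale=.002);return s.x, np.median(abs(s.fun))
def sel(P,x,y,r,z0,z1):
    P=P.reshape(-1,3);P=P[~np.isnan(P[:,0])]
    return P[(np.hypot(P[:,0]-x,P[:,1]-y)<r)&(P[:,2]>z0)&(P[:,2]<z1)]
def rect(q):
    (c,s,a)=cv2.minAreaRect((q[:,:2]*1000).astype(np.float32)); return np.array(c),np.array(s),a
if __name__=='__main__':
  Ps={n:np.load(n+'P.npy') for n in('scene','side')}
  for n,P in Ps.items():
    print(n)
    q=sel(P,.57,-.28,.1,.012,.02);x,e=circ(q,.0865,[.57,-.28]);print(' round',x,e,len(q))
    d=q[np.hypot(*(q[:,:2]-x).T)<.075]; 
    l=cv2.fitLine((d[:,:2]*1000).astype(np.float32),cv2.DIST_HUBER,0,.01,.01).ravel();a=np.degrees(np.arctan2(l[1],l[0]));off=(l[2:]/1000-x)@np.array([-np.sin(np.radians(a)),np.cos(np.radians(a))]);print('  divider ang',a,'off(-.014)',off)
    q=sel(P,.607,.003,.13,.012,.02);print(' oblong',rect(q))
    q=sel(P,.55,.29,.13,.061,.069);
    print(' stall walls',rect(q[(np.hypot(q[:,0]-.558,q[:,1]-.289)>.03)]))
    q=sel(P,.503,.3,.03,.127,.14);print(' cap',(q.max(0)+q.min(0))/2,np.ptp(q,0),q[:,:2].mean(0))
    q=sel(P,.556,.288,.028,.0625,.075);print(' jar',(q.max(0)+q.min(0))/2,np.ptp(q,0),q.mean(0))
    q=sel(P,.453,.01,.035,.01,.066);print(' dropper',circ(q,.022,[.453,.01]),len(q))
    q=sel(P,.453,.01,.035,.08,.11);print(' tip',q.mean(0) if len(q) else 0)
    q=sel(P,.425,.158,.035,.028,.05);print(' cruc',circ(q,.021,[.425,.158]),len(q))
    q=sel(P,.425,.158,.035,.058,.066);print(' knob',q.mean(0) if len(q) else 0)
    q=sel(P,.365,.28,.04,.046,.056);print(' boss',rect(q),q.mean(0))
    q=sel(P,.425,-.152,.04,.01,.08);print(' beaker',circ(q,.030,[.425,-.152]))
    q=sel(P,.365,-.275,.04,.09,.11);print(' flask',q.mean(0) if len(q) else 0)
E
python3 fit.py
```

```text
scene
 round [ 0.5628 -0.2748] 0.0022442990840348814 395
  divider ang 5.085925 off(-.014) -0.014121798971402068
 oblong (array([608.1388,   6.1263]), array([172.3232, 102.9631]), 85.24057006835938)
 stall walls (array([551.9671, 291.1386]), array([ 86.1409, 169.1949]), 80.2638931274414)
 cap [0.503  0.299  0.1297] [0.0332 0.0332 0.0053] [0.5037 0.2995]
 jar [0.5548 0.2887 0.0651] [0.0443 0.0426 0.0053] [0.5559 0.2891 0.065 ]
 dropper (array([0.4483, 0.0044]), np.float64(0.0005975909037309671)) 347
 tip [0.4508 0.0075 0.0883]
 cruc (array([0.4226, 0.1561]), np.float64(0.0004691210799623348)) 153
 knob [0.4238 0.1575 0.0609]
 boss (array([363.5518, 278.6162]), array([31.1892, 36.4087]), 3.588182210922241) [0.3645 0.2791 0.0492]
 beaker (array([ 0.4261, -0.1539]), np.float64(0.0013260046900959322))
 flask [ 0.3732 -0.2699  0.0941]
side
 round [ 0.5644 -0.2737] 0.002871127558976519 376
  divider ang 4.0439625 off(-.014) -0.016118357946732456
 oblong (array([610.1976,   6.1407]), array([176.9289, 105.9596]), 84.7041015625)
 stall walls (array([551.8284, 291.1657]), array([ 88.4559, 169.4855]), 80.00006866455078)
 cap [0.5044 0.2994 0.1304] [0.0328 0.0343 0.0065] [0.5033 0.3002]
 jar [0.5578 0.288  0.0655] [0.0419 0.0446 0.0059] [0.5564 0.2892 0.065 ]
 dropper (array([0.451 , 0.0045]), np.float64(0.0008868476278997145)) 416
 tip [0.4498 0.0085 0.0879]
 cruc (array([0.4261, 0.1557]), np.float64(0.0007120481363213117)) 194
 knob [0.425  0.1583 0.0607]
 boss (array([364.069 , 279.0966]), array([30.4086, 39.4434]), 5.654585361480713) [0.3638 0.28   0.0489]
 beaker (array([ 0.4282, -0.1539]), np.float64(0.001456304872285678))
 flask [ 0.3629 -0.2679  0.0947]
```

```bash
cat > plan.py <<'E'
import sys,json
from h import *
def plan(wps,p=None,yaw=None):
    o=monitor.get_obs()
    if p is None: p=np.array(o['tool_pos']);yaw=o['tool_rot'][2]
    print('t',round(o['time_s'],2),'pos',np.round(p,4),'rot',np.round(o['tool_rot'],2),'grip',round(o['grip_width'],4),'F',np.round(o['force'],1))
    for w in wps:
        q=np.array(w[:3],float);a=np.radians(yaw);d=q-p
        tx=np.array([np.cos(a),np.sin(a),0]);ty=np.array([np.sin(a),-np.cos(a),0])
        t=-np.radians(w[3]-yaw)
        print(w,'->',np.round([d@tx,d@ty,-d[2],t],4),'|d|',round(float(np.linalg.norm(d)),3))
        p=q;yaw=w[3]
if __name__=='__main__': plan(json.loads(sys.argv[1]))
E
python3 plan.py '[[0.40,-0.48,0.24,45],[0.58,-0.25,0.24,80],[0.62,0.0,0.24,80.1],[0.5037,0.2997,0.2,80.1],[0.5037,0.2997,0.105,80.1]]'
python3 - <<'E'
from h import *
c=take('scene');print(at_d(c,(508,370)),at_d(c,(490,365)))
E
```

```text
t 1.75 pos [ 0.1758 -0.6258  0.2226] rot [180.     0.    15.69] grip 0.087 F [-0.1  0.  -0. ]
[0.4, -0.48, 0.24, 45] -> [ 0.2553 -0.0797 -0.0174 -0.5116] |d| 0.268
[0.58, -0.25, 0.24, 80] -> [ 0.2899 -0.0354 -0.     -0.6109] |d| 0.292
[0.62, 0.0, 0.24, 80.1] -> [ 0.2531 -0.004  -0.     -0.0017] |d| 0.253
[0.5037, 0.2997, 0.2, 80.1] -> [ 0.2752 -0.1661  0.04   -0.    ] |d| 0.324
[0.5037, 0.2997, 0.105, 80.1] -> [ 0.     0.     0.095 -0.   ] |d| 0.095
[0.44851938 0.50142191 0.00719228] [0.46476659 0.47766773 0.00951253]
```

{"method": "servo_tool", "body": {"targets": [[100,0.05,-0.016,-0.004,-0.1],[100,0.1,-0.032,-0.008,-0.2],[100,0.15,-0.048,-0.012,-0.3],[100,0.2,-0.064,-0.016,-0.4],[100,0.255,-0.08,-0.018,-0.512]], "grip_force": 20}}

```text
time_s: 2.42
tool_pos: [0.4005, -0.4793, 0.2411]
tool_rot: [179.9, 0.0, 45.2]
force: [0.6, 0.1, -0.3]
grip_width: 0.0869
```

{"method": "servo_tool", "body": {"targets": [[100,0.058,-0.007,0,-0.12],[100,0.116,-0.014,0,-0.24],[100,0.174,-0.021,0,-0.36],[100,0.232,-0.028,0,-0.48],[100,0.29,-0.035,0,-0.611]]}}

```text
time_s: 3.05
tool_pos: [0.5808, -0.2486, 0.2408]
tool_rot: [180.0, 0.0, 80.3]
force: [-0.2, -0.0, -0.4]
grip_width: 0.0867
```

{"method": "servo_tool", "body": {"targets": [[100,0.05,0,0,0],[100,0.1,0,0,0],[100,0.15,0,0,0],[100,0.2,0,0,0],[100,0.253,-0.004,0,-0.002]]}}

```text
time_s: 3.68
tool_pos: [0.62, 0.0009, 0.2406]
tool_rot: [180.0, 0.0, 80.1]
force: [1.5, 0.2, -0.6]
grip_width: 0.0872
```

```bash
python3 plan.py '[[0.54,0.23,0.22,80.1],[0.5037,0.2997,0.16,80.1],[0.5037,0.2997,0.105,80.1]]'
```

```text
t 3.67 pos [0.62   0.0009 0.2406] rot [1.7997e+02 2.0000e-02 8.0090e+01] grip 0.0872 F [ 1.5  0.2 -0.6]
[0.54, 0.23, 0.22, 80.1] -> [ 2.119e-01 -1.182e-01  2.060e-02 -2.000e-04] |d| 0.243
[0.5037, 0.2997, 0.16, 80.1] -> [ 0.0624 -0.0477  0.06   -0.    ] |d| 0.099
[0.5037, 0.2997, 0.105, 80.1] -> [ 0.     0.     0.055 -0.   ] |d| 0.055
```

{"method": "servo_tool", "body": {"targets": [[100,0.042,-0.024,0.004,0],[100,0.084,-0.047,0.008,0],[100,0.127,-0.071,0.012,0],[100,0.17,-0.095,0.016,0],[100,0.212,-0.118,0.02,0]]}}

```text
time_s: 4.3
tool_pos: [0.5391, 0.2304, 0.2206]
tool_rot: [180.0, 0.0, 80.1]
force: [0.9, 0.2, 0.3]
grip_width: 0.0868
```

{"method": "servo_tool", "body": {"targets": [[100,0.031,-0.024,0.02,0],[100,0.062,-0.048,0.04,0],[100,0.062,-0.048,0.06,0],[100,0.062,-0.048,0.06,0]]}}

```text
time_s: 4.8
tool_pos: [0.5026, 0.2967, 0.1589]
tool_rot: [-179.9, 0.2, 80.1]
force: [-0.7, -0.9, 0.5]
grip_width: 0.0867
```

```bash
python3 plan.py '[[0.5037,0.2997,0.105,80.1]]'; python3 - <<'E'
from h import *
np.set_printoptions(precision=4,suppress=True)
c=take('wrist','w1')
for l,z in [('bottle_c',.0685),('jar_c',.036),('stall',0)]:
    for q in pinpoint('wrist',l)[:2]: print(l,q['at'],q['confidence'],at_z(c,q['at'],z))
P=cloud(c).reshape(-1,3)
q=P[(P[:,2]>.127)&(P[:,2]<.14)&(np.hypot(P[:,0]-.504,P[:,1]-.3)<.03)];print(len(q),q.min(0),q.max(0))
q=P[(P[:,2]>.062)&(P[:,2]<.072)&(np.hypot(P[:,0]-.556,P[:,1]-.289)<.028)];print(len(q),q.min(0),q.max(0))
E
```

```text
t 4.8 pos [0.5026 0.2967 0.1589] rot [-1.7988e+02  1.6000e-01  8.0120e+01] grip 0.0867 F [-0.7 -0.9  0.5]
[0.5037, 0.2997, 0.105, 80.1] -> [0.0031 0.0006 0.0539 0.0004] |d| 0.054
bottle_c [278.9, 207.2] 0.85 [0.5054 0.3006 0.0685]
jar_c [337.3, 200.3] 0.69 [0.5581 0.2882 0.036 ]
stall [319.6, 191.5] 0.95 [0.5466 0.2896 0.    ]
stall [276.7, 209.9] 0.7 [0.4997 0.2777 0.    ]
2040 [0.487 0.282 0.127] [0.52   0.316  0.1335]
2065 [0.534  0.2669 0.062 ] [0.5773 0.3099 0.0687]
```

View pics/w1.png

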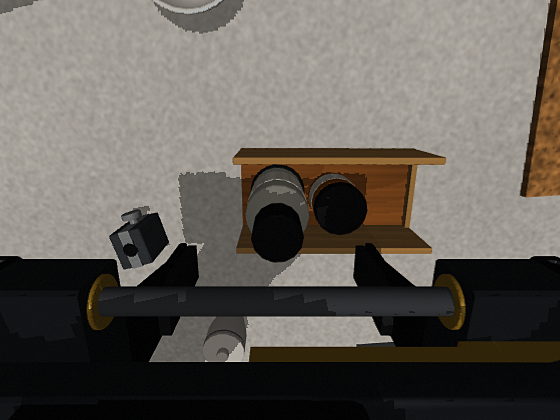

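The wrist view shows the bottle cap at (278,232) and the jar lid at (340,208). Their fits, (0.5035, 0.299) and (0.5557, 0.2884), agree with the earlier ones.

{"method": "servo_tool", "body": {"targets": [[100,0.002,0,0.018,0],[100,0.002,0.001,0.036,0],[100,0.002,0.001,0.053,0],[100,0.002,0.001,0.053,0]]}}

```text
time_s: 5.5
tool_pos: [0.503, 0.2992, 0.1051]
tool_rot: [-179.8, 0.1, 80.2]
force: [0.7, -0.1, -0.3]
grip_width: 0.0871
```

{"method": "servo_tool", "body": {"targets": [[20,0,0,0,0],[20,0,0,0,0],[20,0,0,0,0],[20,0,0,0,0]], "grip_force": 20}}

```text
time_s: 6.0
tool_pos: [0.5045, 0.3001, 0.1078]
tool_rot: [180.0, -0.0, 80.1]
force: [1.0, -0.7, 0.1]
grip_width: 0.055
```

```bash
python3 plan.py '[[0.5037,0.2997,0.19,80.1],[0.53,0.14,0.19,80.1],[0.53,0.14,0.1,80.1]]'
```

```text
t 6.0 pos [0.5045 0.3001 0.1078] rot [ 1.7997e+02 -1.0000e-02  8.0140e+01] grip 0.055 F [ 1.  -0.7  0.1]
[0.5037, 0.2997, 0.19, 80.1] -> [-0.0006 -0.0007 -0.0822  0.0008] |d| 0.082
[0.53, 0.14, 0.19, 80.1] -> [-0.1528  0.0534 -0.     -0.    ] |d| 0.162
[0.53, 0.14, 0.1, 80.1] -> [ 0.    0.    0.09 -0.  ] |d| 0.09
```

{"method": "servo_tool", "body": {"targets": [[20,0,0,0.003,0],[20,0,0,0.003,0],[20,0,0,0.003,0],[20,0,0,0.003,0],[20,0,0,0.003,0]]}}

```text
time_s: 6.62
tool_pos: [0.5042, 0.3, 0.1044]
tool_rot: [-180.0, 0.0, 80.1]
force: [0.5, 0.1, -1.5]
grip_width: 0.0336
```

{"method": "servo_tool", "body": {"targets": [[20,0,0,0,0],[20,0,0,0,0],[20,0,0,0,0]], "grip_force": 25}}

```text
time_s: 7.0
tool_pos: [0.5043, 0.3001, 0.1045]
tool_rot: [180.0, 0.0, 80.1]
force: [-0.3, 0.3, -2.0]
grip_width: 0.0335
```

{"method": "servo_tool", "body": {"targets": [[20,0,0,-0.02,0],[20,0,0,-0.045,0],[20,0,0,-0.07,0],[20,0,0,-0.085,0],[20,0,0,-0.085,0]]}}

```text
time_s: 7.62
tool_pos: [0.5051, 0.3007, 0.1912]
tool_rot: [179.9, -0.1, 80.1]
force: [-0.3, 0.3, -1.7]
grip_width: 0.0335
```

{"method": "servo_tool", "body": {"targets": [[20,-0.03,0.01,0,0],[20,-0.07,0.024,0,0],[20,-0.11,0.038,0,0],[20,-0.14,0.049,0,0],[20,-0.153,0.053,0,0]]}}

```text
time_s: 8.25
tool_pos: [0.5303, 0.1377, 0.1885]
tool_rot: [-179.9, 0.1, 80.0]
force: [-0.2, 0.0, -1.4]
grip_width: 0.0331
```

{"method": "servo_tool", "body": {"targets": [[20,0,0,0.025,0],[20,0,0,0.05,0],[20,0,0,0.07,0],[20,0,0,0.08,0],[20,0,0,0.083,0]]}}

```text
time_s: 8.88
tool_pos: [0.5301, 0.1407, 0.106]
tool_rot: [-180.0, -0.0, 80.2]
force: [-0.1, -0.1, -2.0]
grip_width: 0.0332
```

```bash
python3 plan.py '[[0.53,0.14,0.0985,80.1]]'; python3 - <<'E'
from h import *
take('scene','s1')
E
```

```text
t 8.88 pos [0.5301 0.1407 0.106 ] rot [-179.95   -0.     80.18] grip 0.0332 F [-0.1 -0.1 -2. ]
[0.53, 0.14, 0.0985, 80.1] -> [-0.0007 -0.      0.0075  0.0014] |d| 0.008
```

View pics/s1.png

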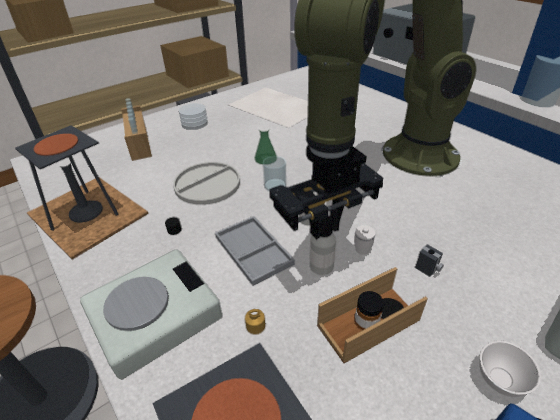

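The bottle hangs upright in the gripper at about (322,250), and the jar is alone in the stall at (369,305) with the mark visible at (392,308). I'll lower the bottle and release.

{"method": "servo_tool", "body": {"targets": [[20,0,0,0.004,0],[20,0,0,0.007,0],[20,0,0,0.008,0],[20,0,0,0.008,0]]}}

```text
time_s: 9.43
tool_pos: [0.5304, 0.1402, 0.0986]
tool_rot: [180.0, 0.0, 80.1]
force: [0.6, 0.2, -1.6]
grip_width: 0.0329
```

{"method": "servo_tool", "body": {"targets": [[60,0,0,0,0],[60,0,0,0,0],[60,0,0,0,0],[60,0,0,0,0]]}}

```text
time_s: 9.93
tool_pos: [0.5305, 0.1403, 0.0986]
tool_rot: [180.0, 0.0, 80.1]
force: [-0.3, -0.4, -0.3]
grip_width: 0.0518
```

```bash
python3 plan.py '[[0.53,0.14,0.19,80.1],[0.5557,0.2885,0.15,80.1],[0.5557,0.2885,0.023,80.1]]'
```

```text
t 9.93 pos [0.5305 0.1403 0.0986] rot [179.99   0.    80.15] grip 0.0518 F [-0.3 -0.4 -0.3]
[0.53, 0.14, 0.19, 80.1] -> [-0.0004 -0.0004 -0.0914  0.0008] |d| 0.091
[0.5557, 0.2885, 0.15, 80.1] -> [ 0.1507 -0.0002  0.04   -0.    ] |d| 0.156
[0.5557, 0.2885, 0.023, 80.1] -> [ 0.     0.     0.127 -0.   ] |d| 0.127
```

{"method": "servo_tool", "body": {"targets": [[100,0,0,-0.02,0],[100,0,0,-0.045,0],[100,0,0,-0.07,0],[100,0,0,-0.09,0]]}}

```text
time_s: 10.42
tool_pos: [0.531, 0.1407, 0.1912]
tool_rot: [179.9, -0.0, 80.2]
force: [0.1, -0.4, 0.2]
grip_width: 0.0828
```

{"method": "servo_tool", "body": {"targets": [[100,0.04,0,0.01,0],[100,0.08,0,0.02,0],[100,0.12,0,0.03,0],[100,0.15,0,0.04,0],[100,0.15,0,0.04,0]]}}

```text
time_s: 11.05
tool_pos: [0.555, 0.2911, 0.149]
tool_rot: [-179.9, -0.1, 80.4]
force: [-0.0, 0.1, 1.2]
grip_width: 0.087
```

```bash
python3 plan.py '[[0.5557,0.2885,0.1,80.1],[0.5557,0.2885,0.025,80.1]]'; python3 - <<'E'
from h import *
np.set_printoptions(precision=4,suppress=True)
c=take('wrist','w2')
P=cloud(c).reshape(-1,3)
q=P[(P[:,2]>.062)&(P[:,2]<.072)&(np.hypot(P[:,0]-.556,P[:,1]-.289)<.028)];print(len(q),q.min(0),q.max(0))
E
```

```text
t 11.05 pos [0.555  0.2911 0.149 ] rot [-1.7992e+02 -1.0000e-01  8.0390e+01] grip 0.087 F [-0.   0.1  1.2]
[0.5557, 0.2885, 0.1, 80.1] -> [-0.0025  0.0011  0.049   0.0051] |d| 0.049
[0.5557, 0.2885, 0.025, 80.1] -> [ 0.     0.     0.075 -0.   ] |d| 0.075
2165 [0.534  0.267  0.0621] [0.5771 0.3099 0.0686]
```

View pics/w2.png

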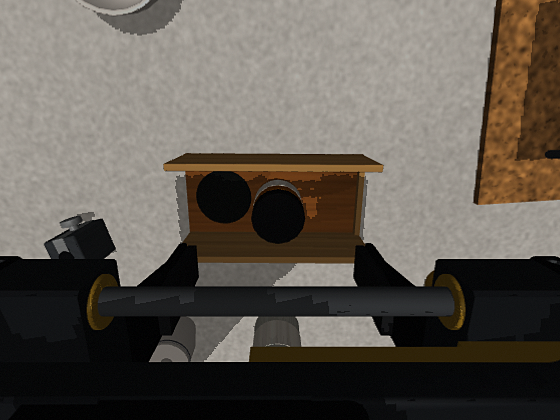

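The wrist view shows the jar at (278,215), the empty mark at (224,196) and the set-down bottle at (277,335). The jar fit gives (0.5556, 0.2885).

{"method": "servo_tool", "body": {"targets": [[100,-0.001,0,0.025,0.003],[100,-0.001,0,0.049,0.003],[100,-0.001,0,0.049,0.003],[100,-0.001,0,0.049,0.003]]}}

```text
time_s: 11.6
tool_pos: [0.5569, 0.2865, 0.1012]
tool_rot: [179.9, -0.0, 79.9]
force: [0.6, -0.1, 0.5]
grip_width: 0.0869
```

```bash
python3 plan.py '[[0.5556,0.2885,0.025,80.1]]'
```

```text
t 11.6 pos [0.5569 0.2865 0.1012] rot [ 1.7989e+02 -3.0000e-02  7.9900e+01] grip 0.0869 F [ 0.6 -0.1  0.5]
[0.5556, 0.2885, 0.025, 80.1] -> [ 0.0017 -0.0016  0.0762 -0.0035] |d| 0.076
```

{"method": "servo_tool", "body": {"targets": [[100,0.002,-0.001,0.02,-0.003],[100,0.002,-0.001,0.04,-0.003],[100,0.002,-0.001,0.06,-0.003],[100,0.002,-0.001,0.076,-0.003],[100,0.002,-0.001,0.076,-0.003]]}}

```text
time_s: 12.22
tool_pos: [0.554, 0.2885, 0.0214]
tool_rot: [-179.8, 0.1, 80.2]
force: [0.5, 0.0, -0.1]
grip_width: 0.0868
```

{"method": "servo_tool", "body": {"targets": [[30,0,0,0,0],[30,0,0,0,0],[30,0,0,0,0],[30,0,0,0,0],[30,0,0,0,0]], "grip_force": 20}}

```text
time_s: 12.85
tool_pos: [0.5554, 0.2892, 0.0237]
tool_rot: [180.0, -0.0, 80.1]
force: [1.0, -0.1, 1.1]
grip_width: 0.0446
```

{"method": "servo_tool", "body": {"targets": [[30,0,0,0,0],[30,0,0,0,0],[30,0,0,0,0]], "grip_force": 25}}

```text
time_s: 13.22
tool_pos: [0.5555, 0.2892, 0.0237]
tool_rot: [180.0, 0.0, 80.1]
force: [1.1, -0.2, 1.5]
grip_width: 0.0436
```

```bash
python3 plan.py '[[0.5556,0.2885,0.16,80.1],[0.66,0.12,0.16,80.1],[0.66,-0.1,0.16,94.6],[0.561,-0.240,0.13,94.6],[0.561,-0.240,0.024,94.6]]'
```

```text
t 13.22 pos [0.5555 0.2892 0.0237] rot [179.97   0.    80.14] grip 0.0436 F [ 1.1 -0.2  1.5]
[0.5556, 0.2885, 0.16, 80.1] -> [-0.0006  0.0002 -0.1363  0.0008] |d| 0.136
[0.66, 0.12, 0.16, 80.1] -> [-0.148   0.1318 -0.     -0.    ] |d| 0.198
[0.66, -0.1, 0.16, 94.6] -> [-0.2167  0.0378 -0.     -0.2531] |d| 0.22
[0.561, -0.24, 0.13, 94.6] -> [-0.1316 -0.1099  0.03   -0.    ] |d| 0.174
[0.561, -0.24, 0.024, 94.6] -> [ 0.     0.     0.106 -0.   ] |d| 0.106
```

{"method": "servo_tool", "body": {"targets": [[30,0,0,-0.02,0],[30,0,0,-0.05,0],[30,0,0,-0.085,0],[30,0,0,-0.12,0],[30,0,0,-0.136,0]]}}

```text
time_s: 13.85
tool_pos: [0.5559, 0.2902, 0.1626]
tool_rot: [179.8, -0.1, 80.2]
force: [0.0, -0.2, -2.4]
grip_width: 0.0435
```

{"method": "servo_tool", "body": {"targets": [[30,-0.025,0.022,0,0],[30,-0.06,0.053,0,0],[30,-0.095,0.085,0,0],[30,-0.13,0.115,0,0],[30,-0.148,0.132,0,0]]}}

```text
time_s: 14.48
tool_pos: [0.6608, 0.1172, 0.1587]
tool_rot: [-179.9, 0.1, 79.9]
force: [0.6, -0.3, -1.6]
grip_width: 0.0435
```

{"method": "servo_tool", "body": {"targets": [[30,-0.035,0.006,0,-0.04],[30,-0.08,0.014,0,-0.09],[30,-0.125,0.022,0,-0.145],[30,-0.17,0.03,0,-0.2],[30,-0.217,0.038,0,-0.253]]}}

```text
time_s: 15.1
tool_pos: [0.66, -0.0989, 0.1594]
tool_rot: [-180.0, -0.1, 94.9]
force: [0.8, -0.3, -1.5]
grip_width: 0.0437
```

{"method": "servo_tool", "body": {"targets": [[30,-0.03,-0.025,0.007,0],[30,-0.06,-0.05,0.014,0],[30,-0.09,-0.075,0.021,0],[30,-0.12,-0.1,0.028,0],[30,-0.132,-0.11,0.03,0]]}}

```text
time_s: 15.72
tool_pos: [0.5596, -0.2413, 0.1288]
tool_rot: [-179.9, -0.0, 94.5]
force: [0.6, 0.6, -0.2]
grip_width: 0.0434
```

{"method": "servo_tool", "body": {"targets": [[30,0,0,0.02,0],[30,0,0,0.04,0],[30,0,0,0.055,0],[30,0,0,0.055,0]]}}

```text
time_s: 16.23
tool_pos: [0.5606, -0.2382, 0.0724]
tool_rot: [-179.8, -0.1, 94.8]
force: [-0.6, -0.4, -1.3]
grip_width: 0.0436
```

```bash
python3 plan.py '[[0.561,-0.240,0.022,94.6]]'; python3 - <<'E'
from h import *
take('scene','s2')
E
```

```text
t 16.23 pos [ 0.5606 -0.2382  0.0724] rot [-1.7984e+02 -1.4000e-01  9.4750e+01] grip 0.0436 F [-0.6 -0.4 -1.3]
[0.561, -0.24, 0.022, 94.6] -> [-0.0018  0.0002  0.0504  0.0027] |d| 0.05
```

View pics/s2.png

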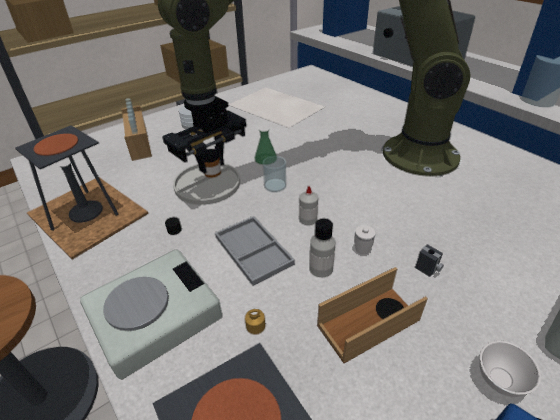

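The jar hangs over the near half of the round tray at (213,168), the bottle stands upright at (322,248) and the stall is empty.

{"method": "servo_tool", "body": {"targets": [[30,0,0,0.015,0],[30,0,0,0.03,0],[30,0,0,0.042,0],[30,0,0,0.045,0],[30,0,0,0.045,0]]}}

```text
time_s: 16.9
tool_pos: [0.5613, -0.2399, 0.0293]
tool_rot: [-180.0, -0.0, 94.6]
force: [1.1, 1.3, -1.1]
grip_width: 0.0435
```

{"method": "servo_tool", "body": {"targets": [[30,0,0,0,0],[30,0,0,0,0]]}}

```text
time_s: 17.15
tool_pos: [0.5617, -0.2402, 0.0301]
tool_rot: [180.0, 0.0, 94.6]
force: [0.2, -0.3, -1.0]
grip_width: 0.0438
```

{"method": "servo_tool", "body": {"targets": [[30,0,0,0.004,0],[30,0,0,0.007,0],[30,0,0,0.0085,0],[30,0,0,0.0085,0],[30,0,0,0.0085,0]]}}

```text
time_s: 17.77
tool_pos: [0.5611, -0.24, 0.0216]
tool_rot: [-180.0, 0.0, 94.6]
force: [-2.9, 1.1, 5.6]
grip_width: 0.0432
```

{"method": "servo_tool", "body": {"targets": [[75,0,0,0,0],[75,0,0,0,0],[75,0,0,0,0],[75,0,0,0,0]]}}

```text
time_s: 18.27
tool_pos: [0.5613, -0.24, 0.0209]
tool_rot: [-180.0, 0.0, 94.6]
force: [0.2, -0.0, 0.4]
grip_width: 0.0645
```

{"method": "servo_tool", "body": {"targets": [[75,0,0,-0.02,0],[75,0,0,-0.05,0],[75,0,0,-0.09,0],[100,0,0,-0.13,0],[100,0,0,-0.17,0]]}}

```text
time_s: 18.9
tool_pos: [0.5616, -0.2398, 0.1941]
tool_rot: [179.9, 0.1, 94.7]
force: [2.1, -0.2, -0.3]
grip_width: 0.0779
```

```bash
python3 - <<'E'
from fit import *
c=take('scene');P=cloud(c)
q=sel(P,.561,-.24,.03,.055,.075);print('jar',q.min(0),q.max(0))
q=sel(P,.53,.14,.03,.118,.135);print('cap',q.min(0),q.max(0))
c=take('side');P=cloud(c)
q=sel(P,.53,.14,.03,.118,.135);print('cap',q.min(0),q.max(0))
c=take('wrist','w3')
E
python3 plan.py '[[0.62,-0.05,0.2,80.1],[0.5305,0.1403,0.19,80.1]]'
```

```text
jar [ 0.5414 -0.2593  0.0554] [ 0.5829 -0.2155  0.0653]
cap [0.5119 0.122  0.1181] [0.5464 0.1553 0.1273]
cap [0.5143 0.122  0.1184] [0.5475 0.1571 0.1279]
t 19.05 pos [ 0.5632 -0.2403  0.1953] rot [179.67   0.22  94.66] grip 0.085 F [-0.1 -0.9 -0.7]
[0.62, -0.05, 0.2, 80.1] -> [ 0.185   0.072  -0.0047  0.254 ] |d| 0.199
[0.5305, 0.1403, 0.19, 80.1] -> [ 0.1721 -0.1209  0.01   -0.    ] |d| 0.211
```

View pics/w3.png

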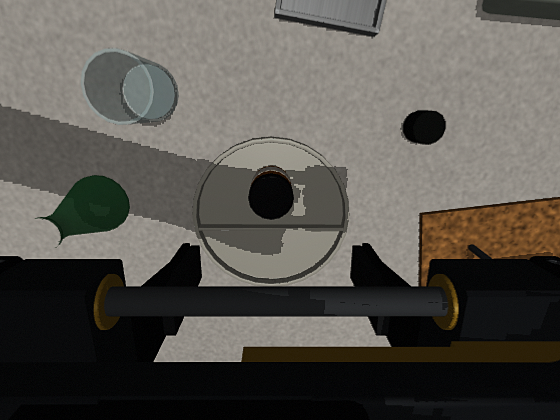

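The jar stands in the wide compartment at (270,195), clear of the divider at row 227. Next is the bottle, back onto its mark.

{"method": "servo_tool", "body": {"targets": [[100,0.037,0.014,-0.001,0.05],[100,0.074,0.028,-0.002,0.1],[100,0.111,0.043,-0.003,0.15],[100,0.15,0.058,-0.004,0.2],[100,0.185,0.072,-0.005,0.254]]}}

```text
time_s: 19.68
tool_pos: [0.6178, -0.048, 0.1956]
tool_rot: [-179.9, 0.0, 80.0]
force: [0.4, -0.2, 0.7]
grip_width: 0.0873
```

{"method": "servo_tool", "body": {"targets": [[100,0.04,-0.028,0.002,0],[100,0.085,-0.06,0.004,0],[100,0.13,-0.09,0.008,0],[100,0.172,-0.121,0.01,0],[100,0.172,-0.121,0.01,0]]}}

```text
time_s: 20.3
tool_pos: [0.5254, 0.1458, 0.186]
tool_rot: [-179.9, -0.0, 80.6]
force: [0.1, 0.1, -0.1]
grip_width: 0.087
```

{"method": "servo_tool", "body": {"targets": [[100,0,0,0.02,0],[100,0,0,0.04,0],[100,0,0,0.04,0],[100,0,0,0.04,0]]}}

```text
time_s: 20.8
tool_pos: [0.5287, 0.14, 0.1457]
tool_rot: [-180.0, -0.0, 80.0]
force: [-0.5, 0.4, 0.5]
grip_width: 0.0869
```

```bash
python3 plan.py '[[0.5303,0.1400,0.1,80.1]]'
```

```text
t 20.8 pos [0.5287 0.14   0.1457] rot [-1.7996e+02 -1.0000e-02  8.0030e+01] grip 0.0869 F [-0.5  0.4  0.5]
[0.5303, 0.14, 0.1, 80.1] -> [ 0.0003  0.0016  0.0457 -0.0013] |d| 0.046
```

{"method": "servo_tool", "body": {"targets": [[100,0,0.002,0.02,0],[100,0,0.002,0.04,0],[100,0,0.002,0.046,0],[100,0,0.002,0.046,0],[100,0,0.002,0.046,0]]}}

```text
time_s: 21.42
tool_pos: [0.5309, 0.1404, 0.1005]
tool_rot: [180.0, -0.0, 80.1]
force: [0.5, 0.4, -0.4]
grip_width: 0.0868
```

{"method": "servo_tool", "body": {"targets": [[20,0,0,0,0],[20,0,0,0,0],[20,0,0,0,0],[20,0,0,0,0],[20,0,0,0,0]]}}

```text
time_s: 22.05
tool_pos: [0.5305, 0.1401, 0.1]
tool_rot: [-180.0, 0.0, 80.1]
force: [0.7, -0.1, 0.0]
grip_width: 0.0448
```

{"method": "servo_tool", "body": {"targets": [[20,0,0,0,0],[20,0,0,0,0],[20,0,0,0,0],[20,0,0,0,0],[20,0,0,0,0]]}}

```text
time_s: 22.68
tool_pos: [0.5304, 0.1402, 0.1]
tool_rot: [-180.0, 0.0, 80.1]
force: [-0.6, 0.0, 0.1]
grip_width: 0.0334
```

```bash
python3 plan.py '[[0.5303,0.1400,0.19,80.1],[0.5037,0.2997,0.19,80.1]]'
```

```text
t 22.68 pos [0.5304 0.1402 0.1   ] rot [-1.800e+02  1.000e-02  8.009e+01] grip 0.0334 F [-0.6  0.   0.1]
[0.5303, 0.14, 0.19, 80.1] -> [-0.0002 -0.0001 -0.09   -0.0001] |d| 0.09
[0.5037, 0.2997, 0.19, 80.1] -> [ 0.1527 -0.0537 -0.     -0.    ] |d| 0.162
```

{"method": "servo_tool", "body": {"targets": [[20,0,0,-0.02,0],[20,0,0,-0.045,0],[20,0,0,-0.07,0],[20,0,0,-0.09,0],[20,0,0,-0.09,0]]}}

```text
time_s: 23.3
tool_pos: [0.5317, 0.1406, 0.1921]
tool_rot: [179.8, -0.1, 80.1]
force: [0.4, 0.8, -1.8]
grip_width: 0.033
```

{"method": "servo_tool", "body": {"targets": [[20,0.03,-0.011,0,0],[20,0.07,-0.025,0,0],[20,0.11,-0.039,0,0],[20,0.14,-0.049,0,0],[20,0.153,-0.054,0,0]]}}

```text
time_s: 23.92
tool_pos: [0.5021, 0.302, 0.1891]
tool_rot: [-179.9, 0.0, 80.3]
force: [0.5, -0.1, -1.3]
grip_width: 0.0338
```

{"method": "servo_tool", "body": {"targets": [[20,0,0,0,0],[20,0,0,0,0]]}}

```text
time_s: 24.18
tool_pos: [0.5044, 0.2982, 0.1895]
tool_rot: [-180.0, 0.1, 80.0]
force: [0.3, -0.4, -1.6]
grip_width: 0.0334
```

```bash
python3 plan.py '[[0.5037,0.2997,0.106,80.1]]'
```

```text
t 24.18 pos [0.5044 0.2982 0.1895] rot [-1.800e+02  9.000e-02  7.996e+01] grip 0.0334 F [ 0.3 -0.4 -1.6]
[0.5037, 0.2997, 0.106, 80.1] -> [ 0.0014 -0.0009  0.0835 -0.0025] |d| 0.084
```

{"method": "servo_tool", "body": {"targets": [[20,0.001,0,0.02,0],[20,0.001,0,0.045,0],[20,0.001,0,0.065,0],[20,0.001,0,0.076,0],[20,0.001,0,0.076,0]]}}

```text
time_s: 24.8
tool_pos: [0.5034, 0.3007, 0.113]
tool_rot: [-179.9, 0.1, 80.1]
force: [-0.3, 0.0, -2.1]
grip_width: 0.0329
```

{"method": "servo_tool", "body": {"targets": [[20,0,0,0.003,0],[20,0,0,0.006,0],[20,0,0,0.007,0],[20,0,0,0.007,0],[20,0,0,0.007,0]]}}

```text
time_s: 25.42
tool_pos: [0.5039, 0.3012, 0.1072]
tool_rot: [180.0, -0.0, 80.1]
force: [0.5, -0.3, -1.0]
grip_width: 0.0333
```

```bash
python3 plan.py '[[0.5037,0.2997,0.106,80.1]]'
```

```text
t 25.43 pos [0.5039 0.3012 0.1072] rot [179.99  -0.    80.09] grip 0.0333 F [ 0.5 -0.3 -1. ]
[0.5037, 0.2997, 0.106, 80.1] -> [-0.0015  0.0001  0.0012 -0.0002] |d| 0.002
```

{"method": "servo_tool", "body": {"targets": [[20,-0.001,0,0.001,0],[20,-0.001,0,0.0015,0],[20,-0.001,0,0.0015,0]]}}

```text
time_s: 25.8
tool_pos: [0.5038, 0.3003, 0.106]
tool_rot: [180.0, -0.0, 80.1]
force: [-1.2, -1.1, 4.5]
grip_width: 0.0336
```

{"method": "servo_tool", "body": {"targets": [[75,0,0,0,0],[75,0,0,0,0],[75,0,0,0,0],[75,0,0,0,0],[75,0,0,0,0]]}}

```text
time_s: 26.42
tool_pos: [0.5036, 0.3001, 0.1054]
tool_rot: [-180.0, 0.0, 80.1]
force: [-0.3, 1.0, -0.9]
grip_width: 0.0642
```

{"method": "servo_tool", "body": {"targets": [[75,0,0,-0.02,0],[75,0,0,-0.05,0],[75,0,0,-0.09,0],[75,0,0,-0.1,0]]}}

```text
time_s: 26.92
tool_pos: [0.5049, 0.3017, 0.2098]
tool_rot: [179.7, -0.2, 80.1]
force: [0.6, 0.4, 0.1]
grip_width: 0.0653
```

```bash
python3 plan.py '[[0.36,0.2785,0.18,94.5],[0.364,0.2785,0.1,94.5],[0.364,0.2785,0.017,94.5]]'; python3 - <<'E'
from fit import *
c=take('scene','s3');P=cloud(c)
q=sel(P,.504,.3,.03,.124,.136);print('cap',q.min(0),q.max(0))
E
```

```text
t 26.93 pos [0.5049 0.3017 0.2098] rot [179.72  -0.2   80.1 ] grip 0.0653 F [0.6 0.4 0.1]
[0.36, 0.2785, 0.18, 94.5] -> [-0.0477 -0.1388  0.0298 -0.2513] |d| 0.15
[0.364, 0.2785, 0.1, 94.5] -> [-0.0003  0.004   0.08   -0.    ] |d| 0.08
[0.364, 0.2785, 0.017, 94.5] -> [ 0.     0.     0.083 -0.   ] |d| 0.083
cap [0.4846 0.2836 0.124 ] [0.5187 0.3155 0.132 ]
```

View pics/s3.png

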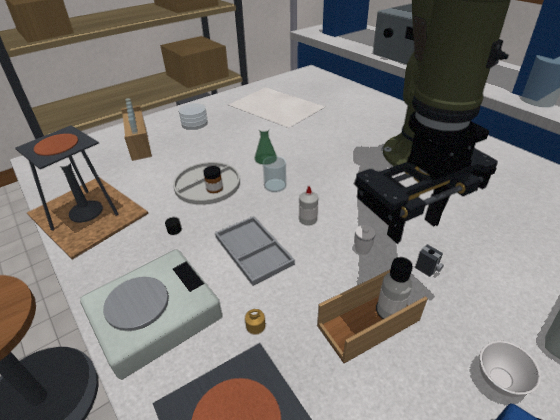

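The bottle is back on its mark at (397,290), upright, and the jar sits in the round tray at (213,180). Next is the boss.

{"method": "servo_tool", "body": {"targets": [[75,-0.01,-0.03,0,-0.05],[75,-0.02,-0.06,0,-0.1],[75,-0.032,-0.095,0.01,-0.17],[75,-0.048,-0.139,0.03,-0.251],[75,-0.048,-0.139,0.03,-0.251]]}}

```text
time_s: 27.6
tool_pos: [0.3542, 0.2746, 0.1729]
tool_rot: [-179.8, 0.4, 94.6]
force: [0.6, 0.5, 1.0]
grip_width: 0.0653
```

{"method": "servo_tool", "body": {"targets": [[75,0,0.004,0.03,0],[75,0,0.004,0.06,0],[75,0,0.004,0.07,0],[75,0,0.004,0.07,0],[75,0,0.004,0.07,0]]}}

```text
time_s: 28.22
tool_pos: [0.3632, 0.2777, 0.1065]
tool_rot: [179.9, -0.0, 94.5]
force: [0.7, -0.4, 0.4]
grip_width: 0.0652
```

```bash
python3 plan.py '[[0.364,0.2785,0.017,94.5]]'; python3 - <<'E'
from fit import *
c=take('wrist','w4');P=cloud(c)
q=sel(P,.364,.279,.04,.046,.056);print(len(q),rect(q))
E
```

```text
t 28.23 pos [0.3632 0.2777 0.1065] rot [ 1.7992e+02 -4.0000e-02  9.4470e+01] grip 0.0652 F [ 0.7 -0.4  0.4]
[0.364, 0.2785, 0.017, 94.5] -> [ 0.0007  0.0009  0.0895 -0.0006] |d| 0.09
1962 (array([363.119, 278.507]), array([29.7216, 37.2992]), 5.028207778930664)
```

View pics/w4.png

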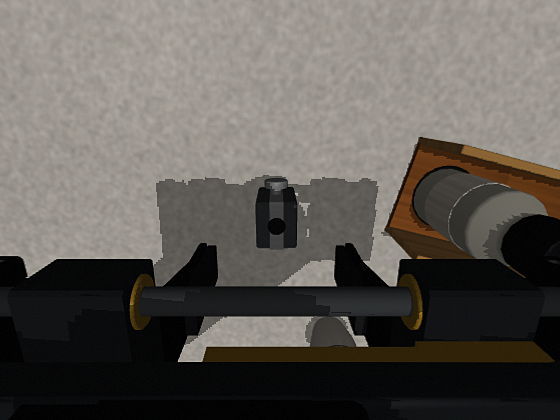

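The boss is centred between the fingers at (276,218), with its thumbscrew on the far side and the bottle clear to the right. The refined centre is (0.3631, 0.2785), yaw 5°.

{"method": "servo_tool", "body": {"targets": [[75,0.001,0,0.02,0],[75,0.001,0,0.04,0],[75,0.001,0,0.06,0],[75,0.001,0,0.08,0],[75,0.001,0,0.088,0]]}}

```text
time_s: 28.9
tool_pos: [0.3624, 0.278, 0.0173]
tool_rot: [-180.0, 0.0, 94.5]
force: [0.3, 0.7, 0.2]
grip_width: 0.0651
```

{"method": "servo_tool", "body": {"targets": [[15,0,0,0,0],[15,0,0,0,0],[15,0,0,0,0],[15,0,0,0,0],[15,0,0,0,0]], "grip_force": 35}}

```text
time_s: 29.52
tool_pos: [0.3628, 0.2782, 0.0179]
tool_rot: [179.9, 0.0, 94.5]
force: [0.5, -0.3, 1.7]
grip_width: 0.0298
```

{"method": "servo_tool", "body": {"targets": [[15,0,0,0,0],[15,0,0,0,0],[15,0,0,0,0]]}}

```text
time_s: 29.9
tool_pos: [0.3628, 0.2782, 0.0178]
tool_rot: [180.0, 0.0, 94.5]
force: [0.7, -0.3, 5.7]
grip_width: 0.0297
```

```bash
python3 plan.py '[[0.364,0.2785,0.15,94.5],[0.45,0.2,0.19,94.5],[0.54,0.08,0.17,94.5],[0.606,-0.029,0.12,85],[0.606,-0.029,0.03,85]]'
```

```text
t 29.9 pos [0.3628 0.2782 0.0178] rot [1.7996e+02 1.0000e-02 9.4470e+01] grip 0.0297 F [ 0.7 -0.3  5.7]
[0.364, 0.2785, 0.15, 94.5] -> [ 0.0002  0.0012 -0.1322 -0.0006] |d| 0.132
[0.45, 0.2, 0.19, 94.5] -> [-0.085   0.0796 -0.04   -0.    ] |d| 0.123
[0.54, 0.08, 0.17, 94.5] -> [-0.1267  0.0803  0.02   -0.    ] |d| 0.151
[0.606, -0.029, 0.12, 85] -> [-0.1138  0.0572  0.05    0.1658] |d| 0.137
[0.606, -0.029, 0.03, 85] -> [ 0.    0.    0.09 -0.  ] |d| 0.09
```

{"method": "servo_tool", "body": {"targets": [[15,0,0,-0.02,0],[15,0,0,-0.05,0],[15,0,0,-0.085,0],[15,0,0,-0.12,0],[15,0,0,-0.14,0]]}}

```text
time_s: 30.52
tool_pos: [0.362, 0.2783, 0.1583]
tool_rot: [180.0, 0.0, 94.5]
force: [0.6, 0.3, -2.2]
grip_width: 0.0299
```

{"method": "servo_tool", "body": {"targets": [[15,-0.015,0.014,-0.01,0],[15,-0.04,0.036,-0.02,0],[15,-0.065,0.06,-0.03,0],[15,-0.085,0.08,-0.03,0]]}}

```text
time_s: 31.02
tool_pos: [0.4495, 0.1986, 0.1873]
tool_rot: [-180.0, 0.0, 94.4]
force: [0.9, -0.2, -2.5]
grip_width: 0.0298
```

{"method": "servo_tool", "body": {"targets": [[15,-0.03,0.02,0.004,0],[15,-0.06,0.04,0.008,0],[15,-0.09,0.06,0.012,0],[15,-0.115,0.073,0.016,0],[15,-0.127,0.08,0.02,0]]}}

```text
time_s: 31.65
tool_pos: [0.5386, 0.0777, 0.1664]
tool_rot: [-179.9, -0.0, 94.4]
force: [-1.2, 0.2, -1.8]
grip_width: 0.03
```

{"method": "servo_tool", "body": {"targets": [[15,-0.03,0.015,0.01,0.04],[15,-0.06,0.03,0.02,0.08],[15,-0.09,0.045,0.04,0.12],[15,-0.114,0.057,0.05,0.166],[15,-0.114,0.057,0.05,0.166]]}}

```text
time_s: 32.28
tool_pos: [0.6041, -0.0322, 0.1162]
tool_rot: [-179.9, 0.0, 84.7]
force: [-0.2, 0.2, -1.5]
grip_width: 0.0298
```

{"method": "servo_tool", "body": {"targets": [[15,0,0,0.02,0],[15,0,0,0.04,0],[15,0,0,0.06,0],[15,0,0,0.06,0],[15,0,0,0.06,0]]}}

```text
time_s: 32.9
tool_pos: [0.6043, -0.0297, 0.0577]
tool_rot: [180.0, -0.0, 85.0]
force: [0.2, -1.3, -1.4]
grip_width: 0.03
```

```bash
python3 plan.py '[[0.606,-0.029,0.022,85]]'; python3 - <<'E'
from h import *
take('side','d1')
E
```

```text
t 32.9 pos [ 0.6043 -0.0297  0.0577] rot [ 1.7998e+02 -1.0000e-02  8.4980e+01] grip 0.03 F [ 0.2 -1.3 -1.4]
[0.606, -0.029, 0.022, 85] -> [ 0.0008  0.0016  0.0357 -0.0004] |d| 0.036
```

View pics/d1.png

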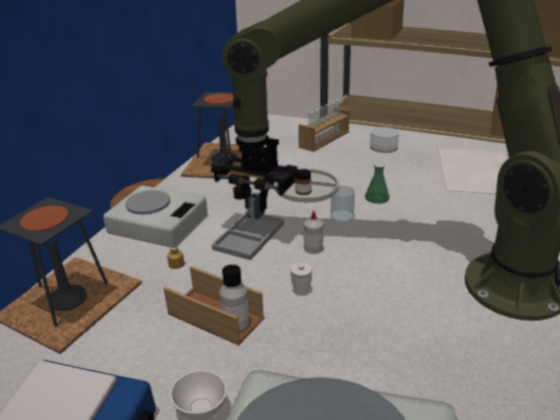

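The boss hangs over the far (wide) compartment at (256,208), with everything else standing.

{"method": "servo_tool", "body": {"targets": [[15,0.001,0.001,0.012,0],[15,0.001,0.001,0.022,0],[15,0.001,0.001,0.03,0],[15,0.001,0.001,0.033,0],[15,0.001,0.001,0.033,0]]}}

```text
time_s: 33.58
tool_pos: [0.605, -0.029, 0.0242]
tool_rot: [-180.0, -0.0, 85.0]
force: [0.4, -0.2, -1.3]
grip_width: 0.0298
```

{"method": "servo_tool", "body": {"targets": [[15,0,0,0.001,0],[15,0,0,0.002,0],[15,0,0,0.003,0],[15,0,0,0.003,0]]}}

```text
time_s: 34.08
tool_pos: [0.6053, -0.0291, 0.0219]
tool_rot: [180.0, 0.0, 85.0]
force: [-0.4, -0.7, 0.6]
grip_width: 0.0292
```

{"method": "servo_tool", "body": {"targets": [[58,0,0,0,0],[58,0,0,0,0],[58,0,0,0,0],[58,0,0,0,0]]}}

```text
time_s: 34.58
tool_pos: [0.6052, -0.0291, 0.0215]
tool_rot: [-180.0, 0.0, 85.0]
force: [0.3, 0.3, -0.2]
grip_width: 0.0499
```

{"method": "servo_tool", "body": {"targets": [[58,0,0,-0.02,0],[58,0,0,-0.05,0],[75,0,0,-0.09,0],[75,0,0,-0.13,0],[75,0,0,-0.17,0]]}}

```text
time_s: 35.2
tool_pos: [0.6053, -0.0288, 0.1945]
tool_rot: [179.9, 0.0, 85.0]
force: [1.2, 0.6, -0.0]
grip_width: 0.0643
```

```bash
python3 plan.py '[[0.4497,0.0045,0.19,90],[0.4497,0.0045,0.13,90]]'; python3 - <<'E'
from fit import *
c=take('wrist','w5');P=cloud(c)
q=sel(P,.606,-.029,.04,.049,.06);print(len(q),rect(q),q.max(0))
E
```

```text
t 35.2 pos [ 0.6053 -0.0288  0.1945] rot [1.799e+02 1.000e-02 8.499e+01] grip 0.0643 F [ 1.2  0.6 -0. ]
[0.4497, 0.0045, 0.19, 90] -> [ 0.0195 -0.1579  0.0045 -0.0875] |d| 0.159
[0.4497, 0.0045, 0.13, 90] -> [ 0.    0.    0.06 -0.  ] |d| 0.06
1112 (array([604.7476, -28.1465]), array([35.9113, 29.7082]), 84.81973266601562) [ 0.6206 -0.0095  0.0568]
```

View pics/w5.png

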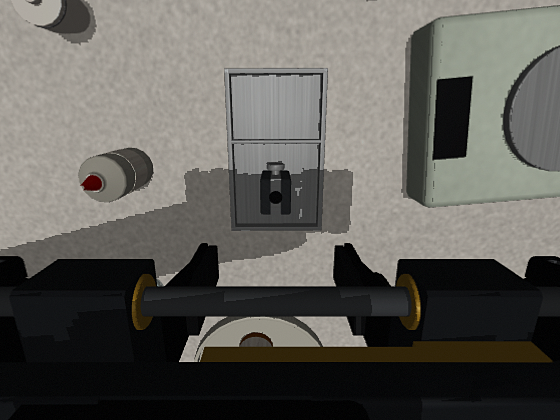

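The boss stands in the wide compartment at (276,195), between the divider at row 142 and the rim at row 228. Next is the dropper.

{"method": "servo_tool", "body": {"targets": [[85,0.005,-0.04,0,-0.02],[85,0.01,-0.08,0,-0.04],[85,0.015,-0.12,0,-0.06],[85,0.019,-0.158,0.004,-0.088],[85,0.019,-0.158,0.004,-0.088]]}}

```text
time_s: 35.88
tool_pos: [0.4476, 0.0042, 0.1883]
tool_rot: [180.0, 0.2, 90.0]
force: [-0.6, 0.0, 0.3]
grip_width: 0.0739
```

{"method": "servo_tool", "body": {"targets": [[85,0,0,0.02,0],[85,0,0,0.045,0],[85,0,0,0.045,0],[85,0,0,0.045,0]]}}

```text
time_s: 36.38
tool_pos: [0.4506, 0.0039, 0.1437]
tool_rot: [179.9, -0.0, 90.0]
force: [0.1, -0.4, 0.5]
grip_width: 0.074
```

```bash
python3 plan.py '[[0.4497,0.0045,0.037,90]]'; python3 - <<'E'
from fit import *
c=take('wrist','w6');P=cloud(c)
q=sel(P,.45,.005,.035,.02,.066);print(circ(q,.022,[.45,.005]),len(q))
q=sel(P,.45,.005,.015,.085,.11);print(q.mean(0),len(q))
E
```

```text
t 36.38 pos [0.4506 0.0039 0.1437] rot [ 1.7991e+02 -1.0000e-02  9.0010e+01] grip 0.074 F [ 0.1 -0.4  0.5]
[0.4497, 0.0045, 0.037, 90] -> [ 0.0006 -0.0009  0.1067  0.0002] |d| 0.107
(array([0.449, 0.006]), np.float64(0.0004956220291682835)) 683
[0.4491 0.0082 0.0915] 203
```

View pics/w6.png

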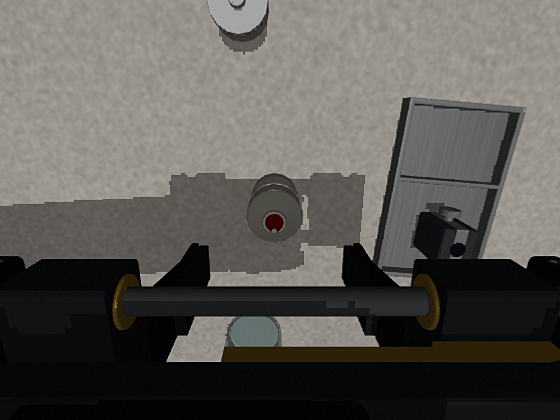

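The dropper is centred at (274,215) between the fingers, and the beaker behind at (254,332) is well clear.

{"method": "servo_tool", "body": {"targets": [[85,0.002,-0.001,0.025,0],[85,0.002,-0.001,0.05,0],[85,0.002,-0.001,0.075,0],[85,0.002,-0.001,0.1,0],[85,0.002,-0.001,0.106,0]]}}

```text
time_s: 37.05
tool_pos: [0.4482, 0.0058, 0.0361]
tool_rot: [-179.9, -0.0, 90.0]
force: [-0.3, 0.3, 1.3]
grip_width: 0.0739
```

{"method": "servo_tool", "body": {"targets": [[25,0,0,0,0],[25,0,0,0,0],[25,0,0,0,0],[25,0,0,0,0],[25,0,0,0,0]], "grip_force": 18}}

```text
time_s: 37.67
tool_pos: [0.4491, 0.0057, 0.0371]
tool_rot: [179.9, 0.0, 90.0]
force: [-0.1, -0.4, 2.8]
grip_width: 0.0435
```

{"method": "servo_tool", "body": {"targets": [[25,0,0,0,0],[25,0,0,0,0],[25,0,0,0,0]]}}

```text
time_s: 38.05
tool_pos: [0.4491, 0.0057, 0.037]
tool_rot: [179.9, 0.0, 90.0]
force: [-0.2, 0.1, 5.4]
grip_width: 0.0431
```

```bash
python3 plan.py '[[0.4497,0.0045,0.15,90],[0.613,0.054,0.15,85],[0.613,0.054,0.07,85]]'
```

```text
t 38.05 pos [0.4491 0.0057 0.037 ] rot [1.7994e+02 2.0000e-02 9.0000e+01] grip 0.0431 F [-0.2  0.1  5.4]
[0.4497, 0.0045, 0.15, 90] -> [-0.0012  0.0006 -0.113  -0.    ] |d| 0.113
[0.613, 0.054, 0.15, 85] -> [ 0.0495  0.1633 -0.      0.0873] |d| 0.171
[0.613, 0.054, 0.07, 85] -> [ 0.    0.    0.08 -0.  ] |d| 0.08
```

{"method": "servo_tool", "body": {"targets": [[25,0,0,-0.02,0],[25,0,0,-0.05,0],[25,0,0,-0.08,0],[25,0,0,-0.105,0],[25,0,0,-0.113,0]]}}

```text
time_s: 38.67
tool_pos: [0.4487, 0.0057, 0.1502]
tool_rot: [179.9, 0.0, 90.0]
force: [0.3, -0.3, -2.4]
grip_width: 0.0434
```

{"method": "servo_tool", "body": {"targets": [[25,0.01,0.03,0,0.015],[25,0.022,0.07,0,0.035],[25,0.035,0.11,0,0.055],[25,0.045,0.15,0,0.075],[25,0.05,0.163,0,0.087]]}}

```text
time_s: 39.3
tool_pos: [0.6121, 0.0565, 0.1471]
tool_rot: [-179.8, -0.1, 85.0]
force: [0.4, -0.3, -1.4]
grip_width: 0.0435
```

{"method": "servo_tool", "body": {"targets": [[25,0,0,0.02,0],[25,0,0,0.045,0],[25,0,0,0.07,0],[25,0,0,0.08,0],[25,0,0,0.08,0]]}}

```text
time_s: 39.92
tool_pos: [0.61, 0.0552, 0.0684]
tool_rot: [-179.9, 0.1, 85.0]
force: [0.8, -0.6, -0.7]
grip_width: 0.0438
```

```bash
python3 plan.py '[[0.613,0.054,0.041,85]]';python3 - <<'E'
from h import *
take('scene','s4')
E
```

```text
t 39.92 pos [0.61   0.0552 0.0684] rot [-1.7987e+02  5.0000e-02  8.5020e+01] grip 0.0438 F [ 0.8 -0.6 -0.7]
[0.613, 0.054, 0.041, 85] -> [-0.0009  0.0031  0.0274  0.0003] |d| 0.028
```

View pics/s4.png

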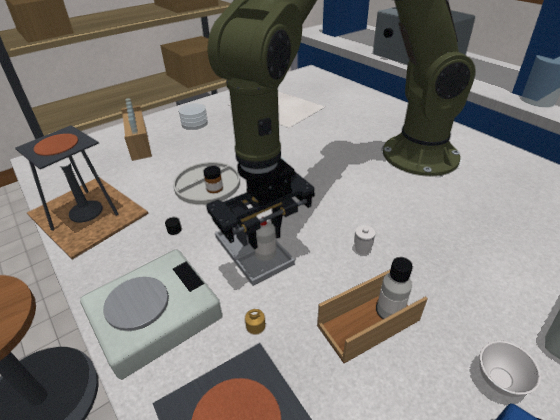

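The dropper hangs over the narrow compartment at (265,240), upright. I'll lower it.

{"method": "servo_tool", "body": {"targets": [[25,0,0.002,0.01,0],[25,0,0.002,0.02,0],[25,0,0.002,0.024,0],[25,0,0.002,0.024,0],[25,0,0.002,0.024,0]]}}

```text
time_s: 40.6
tool_pos: [0.6137, 0.0557, 0.0457]
tool_rot: [180.0, -0.0, 85.0]
force: [0.1, -0.3, -1.6]
grip_width: 0.0434
```

{"method": "servo_tool", "body": {"targets": [[25,0,0,0.001,0],[25,0,0,0.003,0],[25,0,0,0.003,0]]}}

```text
time_s: 40.98
tool_pos: [0.6133, 0.0555, 0.0423]
tool_rot: [-180.0, 0.0, 85.0]
force: [-0.7, -0.3, -0.6]
grip_width: 0.0436
```

{"method": "servo_tool", "body": {"targets": [[25,0,0,0.001,0],[25,0,0,0.0015,0],[25,0,0,0.0015,0]]}}

```text
time_s: 41.35
tool_pos: [0.6135, 0.0556, 0.0412]
tool_rot: [180.0, 0.0, 85.0]
force: [0.1, -0.5, -0.3]
grip_width: 0.0436
```

{"method": "servo_tool", "body": {"targets": [[75,0,0,0,0],[75,0,0,0,0],[75,0,0,0,0],[75,0,0,0,0]]}}

```text
time_s: 41.85
tool_pos: [0.6135, 0.0556, 0.041]
tool_rot: [-180.0, 0.0, 85.0]
force: [0.4, 1.0, -0.2]
grip_width: 0.0649
```

{"method": "servo_tool", "body": {"targets": [[75,0,0,-0.02,0],[75,0,0,-0.05,0],[85,0,0,-0.09,0],[85,0,0,-0.13,0],[85,0,0,-0.15,0]]}}

```text
time_s: 42.48
tool_pos: [0.6147, 0.0562, 0.1948]
tool_rot: [179.7, -0.0, 85.0]
force: [-0.8, 0.3, -0.6]
grip_width: 0.0738
```

```bash
python3 plan.py '[[0.4245,0.157,0.18,90],[0.4245,0.157,0.11,90]]'; python3 - <<'E'
from h import *
take('wrist','w7')
E
```

```text
t 42.48 pos [0.6147 0.0562 0.1948] rot [ 1.7973e+02 -2.0000e-02  8.5040e+01] grip 0.0738 F [-0.8  0.3 -0.6]
[0.4245, 0.157, 0.18, 90] -> [ 0.084  -0.1982  0.0148 -0.0867] |d| 0.216
[0.4245, 0.157, 0.11, 90] -> [ 0.    0.    0.07 -0.  ] |d| 0.07
```

View pics/w7.png

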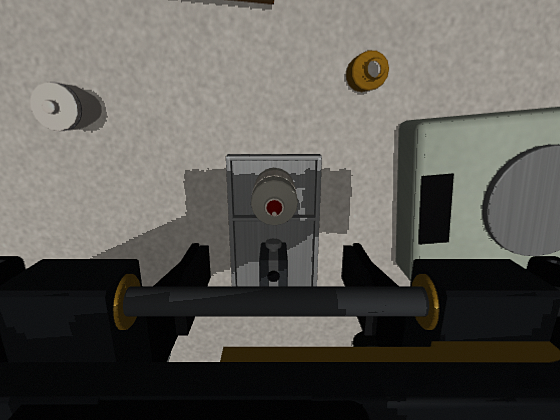

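The dropper stands in the narrow compartment at (274,192) and the boss in the wide one at (273,262). Next is the crucible.

{"method": "servo_tool", "body": {"targets": [[85,0.02,-0.045,0,-0.02],[85,0.04,-0.09,0,-0.04],[85,0.06,-0.14,0.005,-0.06],[85,0.084,-0.198,0.015,-0.087],[85,0.084,-0.198,0.015,-0.087]]}}

```text
time_s: 43.15
tool_pos: [0.419, 0.1578, 0.1744]
tool_rot: [-179.9, 0.3, 90.3]
force: [0.4, -0.8, -0.1]
grip_width: 0.0741
```

{"method": "servo_tool", "body": {"targets": [[85,0,0,0.03,0],[85,0,0,0.06,0],[85,0,0,0.06,0],[85,0,0,0.06,0]]}}

```text
time_s: 43.65
tool_pos: [0.4242, 0.1566, 0.1167]
tool_rot: [180.0, -0.1, 90.0]
force: [0.7, -0.3, -0.0]
grip_width: 0.0739
```

```bash
python3 plan.py '[[0.4245,0.157,0.023,90]]'; python3 - <<'E'
from fit import *
c=take('wrist','w8');P=cloud(c)
q=sel(P,.4245,.157,.035,.05,.057);print(q.min(0),q.max(0),len(q))
q=sel(P,.4245,.157,.02,.058,.066);print(q.mean(0),len(q))
E
```

```text
t 43.65 pos [0.4242 0.1566 0.1167] rot [ 1.7998e+02 -5.0000e-02  8.9980e+01] grip 0.0739 F [ 0.7 -0.3 -0. ]
[0.4245, 0.157, 0.023, 90] -> [ 0.0004  0.0003  0.0937 -0.0003] |d| 0.094
[0.4034 0.136  0.05  ] [0.4444 0.1779 0.0566] 2131
[0.4239 0.1579 0.062 ] 210
```

View pics/w8.png

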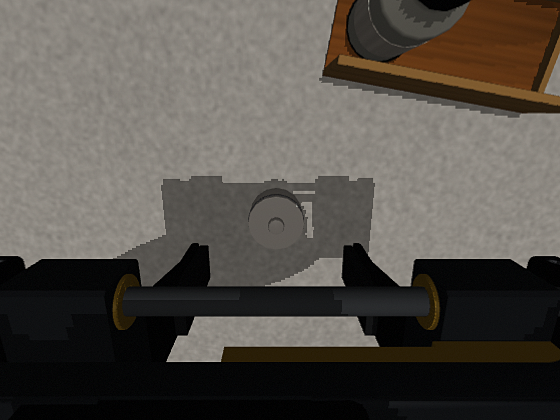

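The crucible is centred at (276,222), measured at (0.4239, 0.157).

{"method": "servo_tool", "body": {"targets": [[85,0,0,0.025,0],[85,0,0,0.05,0],[85,0,0,0.075,0],[85,0,0,0.092,0],[85,0,0,0.092,0]]}}

```text
time_s: 44.32
tool_pos: [0.4235, 0.1564, 0.024]
tool_rot: [-179.9, -0.0, 90.0]
force: [0.9, -0.4, 1.0]
grip_width: 0.0744
```

{"method": "servo_tool", "body": {"targets": [[25,0,0,0,0],[25,0,0,0,0],[25,0,0,0,0],[25,0,0,0,0],[25,0,0,0,0]], "grip_force": 20}}

```text
time_s: 44.95
tool_pos: [0.4239, 0.1564, 0.0243]
tool_rot: [180.0, 0.0, 90.0]
force: [-0.1, 0.1, 1.8]
grip_width: 0.0416
```

{"method": "servo_tool", "body": {"targets": [[25,0,0,0,0],[25,0,0,0,0],[25,0,0,0,0]]}}

```text
time_s: 45.32
tool_pos: [0.4239, 0.1565, 0.0243]
tool_rot: [180.0, 0.0, 90.0]
force: [-0.5, -0.1, 4.9]
grip_width: 0.0414
```

```bash
python3 plan.py '[[0.424,0.157,0.19,90],[0.58,0.0,0.19,90],[0.62,-0.18,0.19,94.6],[0.567,-0.320,0.15,94.6],[0.567,-0.320,0.06,94.6]]'
```

```text
t 45.33 pos [0.4239 0.1565 0.0243] rot [1.7997e+02 1.0000e-02 9.0000e+01] grip 0.0414 F [-0.5 -0.1  4.9]
[0.424, 0.157, 0.19, 90] -> [ 5.000e-04  1.000e-04 -1.657e-01 -1.000e-04] |d| 0.166
[0.58, 0.0, 0.19, 90] -> [-0.157  0.156 -0.    -0.   ] |d| 0.221
[0.62, -0.18, 0.19, 94.6] -> [-0.18    0.04   -0.     -0.0803] |d| 0.184
[0.567, -0.32, 0.15, 94.6] -> [-0.1353 -0.0641  0.04   -0.    ] |d| 0.155
[0.567, -0.32, 0.06, 94.6] -> [ 0.    0.    0.09 -0.  ] |d| 0.09
```

{"method": "servo_tool", "body": {"targets": [[25,0,0,-0.025,0],[25,0,0,-0.065,0],[25,0,0,-0.11,0],[25,0,0,-0.15,0],[25,0,0,-0.166,0]]}}

```text
time_s: 45.95
tool_pos: [0.4241, 0.1567, 0.1914]
tool_rot: [179.9, 0.0, 90.0]
force: [0.3, 0.2, -1.8]
grip_width: 0.0416
```

{"method": "servo_tool", "body": {"targets": [[25,-0.03,0.03,0,0],[25,-0.065,0.065,0,0],[25,-0.1,0.1,0,0],[25,-0.135,0.135,0,0],[25,-0.157,0.156,0,0]]}}

```text
time_s: 46.58
tool_pos: [0.5798, -0.0031, 0.1873]
tool_rot: [-179.8, -0.0, 89.9]
force: [0.2, 0.3, -1.3]
grip_width: 0.0413
```

{"method": "servo_tool", "body": {"targets": [[25,-0.035,0.008,0,-0.016],[25,-0.075,0.017,0,-0.032],[25,-0.115,0.026,0,-0.05],[25,-0.15,0.034,0,-0.065],[25,-0.18,0.04,0,-0.08]]}}

```text
time_s: 47.2
tool_pos: [0.6187, -0.1819, 0.1873]
tool_rot: [-179.8, -0.1, 94.6]
force: [-0.1, -0.7, -0.9]
grip_width: 0.0415
```

{"method": "servo_tool", "body": {"targets": [[25,-0.035,-0.016,0.01,0],[25,-0.07,-0.033,0.02,0],[25,-0.105,-0.05,0.03,0],[25,-0.135,-0.064,0.04,0],[25,-0.135,-0.064,0.04,0]]}}

```text
time_s: 47.82
tool_pos: [0.5629, -0.3239, 0.1462]
tool_rot: [-179.7, -0.1, 94.2]
force: [0.1, 0.2, -0.8]
grip_width: 0.0416
```

{"method": "servo_tool", "body": {"targets": [[25,0,0,0.025,0],[25,0,0,0.055,0],[25,0,0,0.08,0],[25,0,0,0.085,0],[25,0,0,0.085,0]]}}

```text
time_s: 48.45
tool_pos: [0.5668, -0.3192, 0.0648]
tool_rot: [-180.0, -0.1, 94.7]
force: [-0.2, -0.3, -0.3]
grip_width: 0.0417
```

```bash
python3 plan.py '[[0.567,-0.320,0.0283,94.6]]';python3 - <<'E'
from h import *
take('side','d2')
E
```

```text
t 48.45 pos [ 0.5668 -0.3192  0.0648] rot [-1.7998e+02 -5.0000e-02  9.4650e+01] grip 0.0417 F [-0.2 -0.3 -0.3]
[0.567, -0.32, 0.0283, 94.6] -> [-0.0009  0.0001  0.0365  0.0009] |d| 0.037
```

View pics/d2.png

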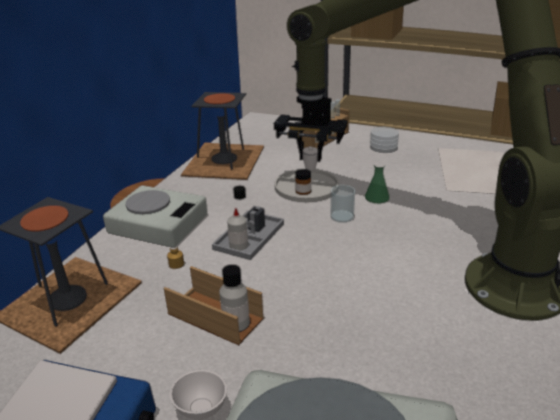

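The crucible hangs behind the jar over the narrow part at (310,158), and the others are in place.

{"method": "servo_tool", "body": {"targets": [[25,0,0,0.012,0],[25,0,0,0.024,0],[25,0,0,0.032,0],[25,0,0,0.033,0],[25,0,0,0.033,0]]}}

```text
time_s: 49.12
tool_pos: [0.5666, -0.3202, 0.0321]
tool_rot: [180.0, 0.0, 94.6]
force: [0.5, 1.1, -1.5]
grip_width: 0.0417
```

{"method": "servo_tool", "body": {"targets": [[25,0,0,0.001,0],[25,0,0,0.002,0],[25,0,0,0.003,0],[25,0,0,0.003,0]]}}

```text
time_s: 49.62
tool_pos: [0.5664, -0.3202, 0.029]
tool_rot: [-180.0, 0.0, 94.6]
force: [1.5, 0.1, -1.5]
grip_width: 0.0416
```

{"method": "servo_tool", "body": {"targets": [[25,0,0,0.001,0],[25,0,0,0.001,0],[25,0,0,0.001,0]]}}

```text
time_s: 50.0
tool_pos: [0.5666, -0.3203, 0.0284]
tool_rot: [180.0, 0.0, 94.6]
force: [-1.1, -0.7, 1.9]
grip_width: 0.0413
```

{"method": "servo_tool", "body": {"targets": [[70,0,0,0,0],[70,0,0,0,0],[70,0,0,0,0],[70,0,0,0,0]]}}

```text
time_s: 50.5
tool_pos: [0.5665, -0.3202, 0.028]
tool_rot: [-180.0, 0.0, 94.6]
force: [-0.1, -0.9, 0.6]
grip_width: 0.0606
```

{"method": "servo_tool", "body": {"targets": [[70,0,0,-0.02,0],[70,0,0,-0.05,0],[85,0,0,-0.1,0],[85,0,0,-0.15,0],[85,0,0,-0.17,0]]}}

```text
time_s: 51.12
tool_pos: [0.5684, -0.3205, 0.2033]
tool_rot: [179.7, 0.2, 94.6]
force: [0.8, 0.1, -0.4]
grip_width: 0.0732
```

```bash
cat > chk.py <<'E'
from fit import *
def loc(p,o,yaw):
    a=np.radians(yaw);d=np.array(p[:2])-o;return np.array([d[0]*np.cos(a)+d[1]*np.sin(a),-d[0]*np.sin(a)+d[1]*np.cos(a)])
RT=([.5635,-.2743],4.6);OT=([.609,.006],-5);ST=([.547,.292],-9.9)
for n in('scene','side','wrist'):
    c=take(n,'fin_'+n);P=cloud(c);print(n)
    for l,x,y,r,z0,z1,f in[('jar',.561,-.24,.03,.059,.07,RT),('cruc',.5665,-.32,.03,.05,.06,RT),('boss',.605,-.028,.03,.049,.06,OT),('cap',.504,.3,.03,.126,.137,ST)]:
        q=sel(P,x,y,r,z0,z1)
        if len(q)>30: print(l,len(q),'local mm',loc((q.min(0)+q.max(0))/2,*f)*1000,'ext',np.ptp(q,0)*1000,'ztop',q[:,2].mean())
    q=sel(P,.6135,.0555,.035,.02,.068)
    if len(q)>50: x,e=circ(q,.022,[.6135,.0555]);print('dropper',loc(x,*OT)*1000,e)
    q=sel(P,.427,-.154,.045,.01,.08)
    if len(q)>50: print('beaker',circ(q,.03,[.427,-.154]))
    for l,z in dict(bottle_c=.0685,jar_c=.034,dropper_c=.054,crucible_c=.035,boss_c=.029,beaker_c=.0375,flask_c=.049).items():
        for t in pinpoint(n,l)[:1]: print('  net',l,round(t['confidence'],2),at_z(c,t['at'],z)[:2])
E
python3 chk.py
```

```text
scene
jar 132 local mm [ 0.8035 36.0757] ext [38.8452 40.8298  5.7996] ztop 0.062159258549049135
cruc 117 local mm [ -0.6907 -42.9182] ext [40.4856 42.054   9.2969] ztop 0.055720522179866686
boss 178 local mm [ -1.0808 -34.6588] ext [30.6004 39.7039  7.5382] ztop 0.05379079159190673
cap 268 local mm [-46.0316  -0.4872] ext [35.148  32.3986  6.6007] ztop 0.1299322257291219
dropper [-0.8217 48.7168] 0.0004897302399817158
beaker (array([ 0.4262, -0.1539]), np.float64(0.00125777397764475))
  net bottle_c 0.96 [0.5057 0.2984]
  net jar_c 0.57 [ 0.5552 -0.2366]
  net dropper_c 0.89 [0.6194 0.0584]
  net crucible_c 0.86 [ 0.5569 -0.3283]
  net boss_c 0.7 [ 0.5549 -0.2374]
  net beaker_c 0.85 [ 0.4307 -0.142 ]
  net flask_c 0.73 [ 0.3651 -0.2899]
side
jar 103 local mm [ 2.3146 34.2688] ext [42.0463 46.3874  9.276 ] ztop 0.06330550703674846
cruc 93 local mm [  0.14   -43.5993] ext [42.8063 42.9199  9.7699] ztop 0.05544667663779856
boss 125 local mm [  0.0562 -34.2545] ext [31.175  41.1738  8.8738] ztop 0.05369296572746883
cap 192 local mm [-43.7278  -0.0684] ext [32.6196 34.0078  6.8036] ztop 0.13011502072947312
dropper [ 2.1497 48.8836] 0.00108929867247173
beaker (array([ 0.4282, -0.1539]), np.float64(0.001452899857518548))
  net bottle_c 0.9 [0.5029 0.2971]
  net jar_c 0.94 [ 0.5635 -0.2417]
  net dropper_c 0.71 [0.6165 0.0548]
  net crucible_c 0.75 [ 0.5751 -0.3163]
  net beaker_c 0.65 [ 0.4354 -0.158 ]
  net flask_c 0.29 [0.5813 0.068 ]
wrist
jar 1953 local mm [-0.1323 33.467 ] ext [43.4996 43.3833  5.6051] ztop 0.06448460413473878
cruc 1292 local mm [ -0.7454 -44.8825] ext [41.5273 41.1936  9.9086] ztop 0.05820129059437364
beaker (array([ 0.4281, -0.1516]), np.float64(0.0009746890845585658))
  net jar_c 0.65 [ 0.5621 -0.2424]
  net crucible_c 0.87 [ 0.5672 -0.319 ]
  net flask_c 0.67 [ 0.367  -0.2774]
```

View pics/fin_wrist.png

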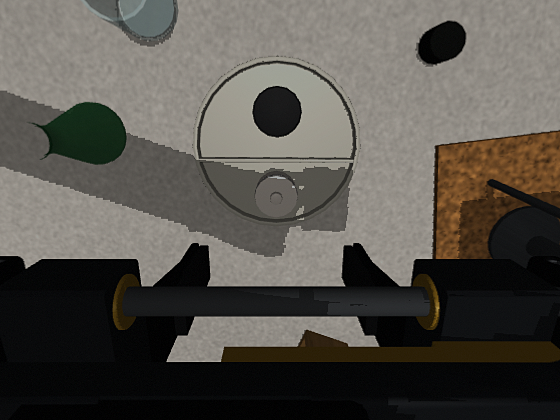

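View pics/fin_scene.png

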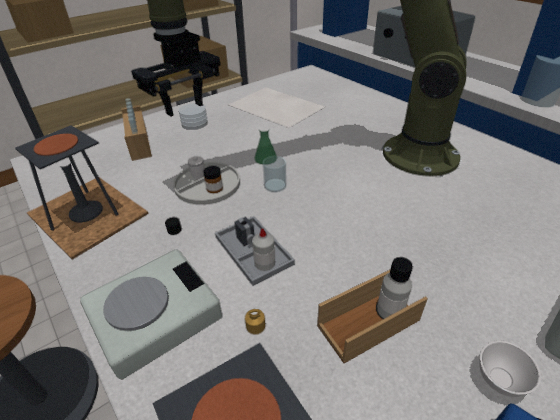

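The crucible at (276,195) and the jar at (276,110) sit on opposite sides of the divider in the wrist view. In the scene view the boss (244,232), dropper (263,250) and bottle (397,290) are upright in place, and the beaker and flask have not moved. Every tolerance has margin, so I'm handing in.

```bash
python3 - <<'E'
from h import *
o=monitor.get_obs();print(o['time_s'],o['tool_pos'],o['joint_velocities']);print(ticket.sign_off())
E
```

```text
52.325 [ 0.56647532 -0.32023322  0.19808027] [ 0.0406782   0.01280479 -0.0919848  -0.04301279 -0.04684417  0.07339893
  0.0558082 ]
the job is handed in; nothing more can be done
None
```

Both kits are made up and the job was handed in at 52.3 s of 134 s; no verdict is reported back. I lifted the large bottle out of the stall, put the jar in the round tray's wide compartment, and returned the bottle to its mark. Then I placed the boss, dropper and crucible.

My last checks put everything within its limits. Positions are from depth fits, in mm in each tray's or the stall's own frame:

| Thing | Measured (x, y) | Place |
|---|---|---|
| Jar | (0 to 2, 33 to 36) | round tray, wide |
| Crucible | (-1 to 0, -45 to -43) | round tray, narrow |
| Boss | (-1 to 0, -34 to -35) | oblong tray, wide |
| Dropper | (-1 to 2, 49) | oblong tray, narrow |
| Bottle | (-46 to -44, about 0) | mark at (-44, 0) |

- **Uprightness:** the last pictures show all five upright. The measured heights match things standing on their floors.
- **Bystanders:** the beaker's fitted position is unchanged from the start within about 2 mm. I checked the flask by picture and by the networks only, and it has not visibly moved.
- **Gripper:** it was empty and held clear, at about 0.2 m height, when I handed in.

**Disagreements:** the network took the jar for the boss in the scene view, and in the side view it gave the flask a wrong spot near the dropper at low confidence (0.29). Its estimates for the crucible and beaker were up to about 14 mm off the depth fits. I relied on the fits and the pictures.

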